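# Put three forming stakes back in their own job trays

### The job

The three steel forming stakes have been put back in one another's trays: move them so that each stands upright, wholly on the round cork pad, in the tray whose silver piece has the shape of its head (bullet head with the dome, square head with the square box, bar head with the half-round channel). On the way, stand one of them for a moment on the pad of the empty spare tray to make room. Let no stake fall over, and leave the beaker, the tin and the file where they are.

Things in the scene. Friction and masses are not known exactly. Their poses are not given: they have to be found in the camera images.
- stake_dome: Forming stake with a bullet-shaped head: a round flank 36 mm across from 50 to 68 mm up, then a dome to 86 mm; grip the flank 60 mm above the underside. Origin: centre of the underside of its round foot, z up. Steel foot disc 60 mm across and 10 mm thick, a neck 20 mm across up to the head, which begins 50 mm above the underside; about 0.35 to 0.6 kg.
- stake_square: Forming stake with a square block head, 34 by 34 mm, sides along its x and y, from 50 to 80 mm above the underside; grip two parallel sides 60 mm up. Origin: centre of the underside of its round foot, z up. Steel foot disc 60 mm across and 10 mm thick, a neck 20 mm across up to the head, which begins 50 mm above the underside; about 0.35 to 0.6 kg.
- stake_bar: Forming stake with a bar head like a T: 76 mm long along its x, 20 mm wide along its y, flat sides from 50 to 70 mm above the underside, rounded top at 80 mm; grip across the 20 mm, 60 mm up. Origin: centre of the underside of its round foot, z up. Steel foot disc 60 mm across and 10 mm thick, a neck 20 mm across up to the head, which begins 50 mm above the underside; about 0.35 to 0.6 kg.
- tray_dome: Fixed dark wooden tray, rim 14 mm high, x = -55 to 95, y = -55 to 55 mm about its origin, which lies at bench height under the middle of its round cork pad (84 mm across, top 8 mm above the bench). Fixed at x = 66 mm: a silver round dome, 36 mm across, its top 24 mm above the bench.
- tray_square: Fixed dark wooden tray, rim 14 mm high, x = -55 to 95, y = -55 to 55 mm about its origin, which lies at bench height under the middle of its round cork pad (84 mm across, top 8 mm above the bench). Fixed at x = 66 mm: a silver square open box, 36 by 36 mm, its top 22 mm above the bench.
- tray_channel: Fixed dark wooden tray, rim 14 mm high, x = -55 to 95, y = -55 to 55 mm about its origin, which lies at bench height under the middle of its round cork pad (84 mm across, top 8 mm above the bench). Fixed at x = 66 mm: a silver half-round channel like a halved tube, arched side up, 70 mm long (along the tray's y) and 36 mm wide, its top 24 mm above the bench.
- tray_spare: Fixed dark wooden tray, rim 14 mm high, x = -55 to 95, y = -55 to 55 mm about its origin, which lies at bench height under the middle of its round cork pad (84 mm across, top 8 mm above the bench). No silver piece in it and no stake on it at the start: the spare tray.
- beaker: Bystander: clear open glass beaker, 56 mm across, 75 mm high; origin at the centre of its underside.
- tin: Bystander: low closed round metal tin, 72 mm across, 25 mm high; origin at the centre of its underside.
- file: Bystander: hand file lying flat, 200 mm long along its x, black handle 18 mm thick towards -x; origin on the bench under its middle.
Not all that is in view belongs to the job. What is shaped like the stake_bar but orange or pink is not meant.

How it is judged:
On the way:
1. one of the stakes stands upright on the pad of the spare tray (((horizontal distance between stake_dome and tray_spare below 0.012 m and z of stake_dome in the frame of tray_spare between 0.004 and 0.013 m and angle between stake_dome's own z axis and vertical below 0.1 rad) or (horizontal distance between stake_square and tray_spare below 0.012 m and z of stake_square in the frame of tray_spare between 0.004 and 0.013 m and angle between stake_square's own z axis and vertical below 0.1 rad) or (horizontal distance between stake_bar and tray_spare below 0.012 m and z of stake_bar in the frame of tray_spare between 0.004 and 0.013 m and angle between stake_bar's own z axis and vertical below 0.1 rad))), for 0.2 s.
At the end, for the whole second after the job is handed in: Each stake stands upright (within 0.1 rad) and at rest on the cork pad of its own tray, its foot wholly on the pad: the middle of its foot within 12 mm of the middle of the pad, its underside 4 to 13 mm above the bench (horizontal distance between stake_dome and tray_dome below 0.012 m and z of stake_dome in the frame of tray_dome between 0.004 and 0.013 m and angle between each of stake_dome, stake_square, stake_bar's own z axis and vertical below 0.1 rad and linear speed of each of stake_dome, stake_square, stake_bar below 0.02 m/s and angular speed of each of stake_dome, stake_square, stake_bar below 0.2 rad/s and horizontal distance between stake_square and tray_square below 0.012 m and z of stake_square in the frame of tray_square between 0.004 and 0.013 m and horizontal distance between stake_bar and tray_channel below 0.012 m and z of stake_bar in the frame of tray_channel between 0.004 and 0.013 m); the robot touches nothing.
It fails at once if the beaker has been moved by more than 20 mm (distance of beaker from where it was at the start of the episode above 0.02 m).
It fails at once if the tin has been moved by more than 20 mm (distance of tin from where it was at the start of the episode above 0.02 m).
It fails at once if the file has been moved by more than 20 mm (distance of file from where it was at the start of the episode above 0.02 m).
It fails at once if a stake has fallen over (leans more than 0.7 rad) (angle between any of stake_dome, stake_square, stake_bar's own z axis and vertical above 0.7 rad).
It also fails if it takes over 115 s, if anything falls off the work surface, if the arm or the gripper's body presses on something with over 40 N, if the wrist force passes 120 N, or if a joint passes its speed limit or range.

### The arm

A 6-joint arm with a two-finger parallel gripper is mounted at the origin on the work surface. World frame = base frame: x ahead of the robot, y to its left, z up, the work surface at z = 0. Lengths are in m, angles in rad, forces in N, time in s.
With the tool pointing down it reaches from about 0.425 to 0.95 m from the base axis. Payload 3.5 kg.
Tool frame: the origin (TCP) lies on the centre line of the jaws, within the pads' length; the fingertips stand 25 mm ahead of it and the grasp point (between the pads) lies 6 mm ahead of it (ctrl.finger_overhang is the distance from the TCP to the fingertips, in m); z points along the fingers, y is the line along which they close (so a half turn about z gives the same grasp; the last joint's range is limited). The gripper opens to 85 mm and grips with 20 to 120 N. Pads are 22 mm wide; open, the fingers measure 114 mm over their backs; the gripper's body (76 mm by 85 mm) begins 54 mm behind the grasp point. The pads swing forward as they close: fully open they stand 13 mm farther back than shut.
Start: joints at [1.028, 0.286, 1.577, -0, 1.279, -0.15], TCP at [0.258, 0.624, 0.256] pointing down, gripper open.
Joint ranges: [-2.77, 2.77], [-0.9, 2.22], [0.21, 2.48], [-1.53, 4.67], [0.24, 2.81], [-2.84, 2.84]. Speed limits (rad/s): [2.79, 2.79, 3.14, 3.14, 3.14, 3.14].

### API

Orientations are given as a unit quaternion [x, y, z, w].
In Python, from plant import get_state, imaging, job, ctrl gives the robot as it stands.
- The arm moves only by the tool jog_arm, never from a script. Its argument "increments" is a list of rows, each an object of numbers: "dx", "dy", "dz": the shift along the world's x, y, z each as a share of 12 cm, from -1 to 1; "ax", "ay", "az": the turn, a rotation vector about the world's x, y, z each as a share of pi/2 rad, from -1 to 1; "gripper": the gripper command: -1 is shut, 1 is fully open, values between are in proportion. A call has 1 to 10 rows; each row is the pose to reach, as a shift and turn from the pose commanded when the call began; what a row does not reach only later rows make up. A row lasts 1/10 s, in which the tool goes at most 50 mm and 8.59 degrees, less where a joint would pass 70% of its speed; a pose out of reach is approached as far as the arm can. A call with a number of a shift or a turn outside -1 to 1 is refused whole. A call with a gripper value outside its range is refused whole. The fingers move at their own pace and stop on an object; "force" is the grip in N (left out, the last holds). Time passes only in rows, so rows that repeat a pose let the fingers close. It gives the time, the measured TCP pose, the force, the opening and the grip force at its end, in the units of the state.
- get_state(): the state, without advancing time (a new reading comes with each control period).
- imaging.read_camera(name): name is "scene" or "top" or "wrist"; returns a dict with "frame" (480x640x3 uint8, blue, green, red), "depth" (480x640 float32, m along the optical axis (not along the pixel's ray), 0 where there is no reading), "camera_matrix" (3x3 intrinsics, pixels), "dist" ([k1, k2, p1, p2, k3] as OpenCV has them; the pictures are not rectified), "extrinsics" (4x4, takes a point from camera to world coordinates); the wrist camera has in their place "mount" (4x4, takes a point from camera to tool coordinates, whose origin is the TCP and whose axes are the flange's). Camera axes: x right, y up, looking along -z (the intrinsics and any distortion apply to the point x, -y, -z); pixel columns grow to the right and rows downward; lengths in m; the calibration is good to about 2 mm. A picture is of the moment at which its call begins: read the wrist's pose just before it.
- job.sign_off(): hands the job in; it is judged then, once.
The state is a dict: "time": time; "qpos": joint angles; "dq": joint speeds; "joint_efforts": joint torques, N m; "eef_pos": TCP position; "tcp_rot": TCP orientation; "contact_force": force on the tool from outside, world axes, zero at the start; "wrist_torque": the same for the moment, N m; "opening": opening from 0.0 (shut) to 1.0 (fully open); "finger_force": force on a finger pad.
Only numpy, scipy, OpenCV 4.12 (cv2) and the standard library are available. Lean on these libraries where they do the work, as an engineer would, in place of code of your own. Each camera call takes 0.05 s, during which the arm holds its last target. There are 200 camera calls.

## Working session

There is one attempt and no reset: what is moved stays moved. The work goes in short steps, Python scripts to look and compute and a tool call to move; the robot and the scene stay as the last step left them, time stands still between calls to the robot, and variables do not carry over. Pictures are saved under pics/ and viewed, at most 14 in all, crops included, and the job is handed in when it is done.

Besides the shell and the picture viewer there is one more tool, called after "Call:" as name(argument=value, ...) on one line, values as JSON. jog_arm: Moves the arm, as the interface text tells. Shift numbers are shares of 12 cm and turn numbers shares of pi/2 rad, none past 1 either way. Its arguments: {"type":"object","properties":{"increments":{"type":"array"},"force":{"type":"number"}},"required":["increments"]}

```bash
mkdir -p pics; cat > h.py <<'E'
import numpy as np, cv2
from plant import get_state, imaging, job, ctrl
from scipy.spatial.transform import Rotation as R
def cam(name):
    s=get_state(); c=imaging.read_camera(name)
    if 'mount' in c:
        T=np.eye(4); T[:3,:3]=R.from_quat(s['tcp_rot']).as_matrix(); T[:3,3]=s['eef_pos']
        c['extrinsics']=T@np.array(c['mount'])
    return c
def ray(c,uv):
    uv=np.array(uv,float).reshape(-1,1,2)
    p=cv2.undistortPoints(uv,np.array(c['camera_matrix']),np.array(c['dist'])).reshape(-1,2)
    d=np.c_[p[:,0],-p[:,1],-np.ones(len(p))]
    E=np.array(c['extrinsics']); return E[:3,3],d@E[:3,:3].T
def onz(c,uv,z):
    o,d=ray(c,uv); z=np.asarray(z,float); t=(z-o[2])/d[:,2]; return o+d*t[:,None]
def cloud(c):
    h,w=c['depth'].shape; v,u=np.mgrid[:h,:w]
    o,d=ray(c,np.c_[u.ravel(),v.ravel()]); P=o+d*c['depth'].reshape(-1,1)
    P[c['depth'].ravel()==0]=np.nan
    return P.reshape(h,w,3)
E
python3 - <<'E'
from h import *
for n in('top','scene'):
    c=cam(n); cv2.imwrite(f'pics/{n}0.png',c['frame']); np.save(f'{n}.npy',c,allow_pickle=True); print(n,np.round(c['extrinsics'],3).tolist())
print(get_state())
E
```

```text
top [[-0.085, 0.976, -0.2, 0.296], [-0.996, -0.084, 0.014, 0.013], [-0.003, 0.201, 0.98, 1.368], [0.0, 0.0, 0.0, 1.0]]
scene [[0.752, -0.484, 0.446, 1.141], [0.658, 0.536, -0.528, -0.634], [0.016, 0.691, 0.722, 0.946], [0.0, 0.0, 0.0, 1.0]]
{'time': 0.1, 'qpos': array([ 1.02803053e+00,  2.87120873e-01,  1.57804376e+00,  2.27750301e-05,
        1.27861274e+00, -1.50012519e-01]), 'dq': array([-1.20507319e-03, -1.80020154e-03,  4.05432643e-05,  2.70164600e-04,
       -6.28903694e-04, -1.07421732e-04]), 'joint_efforts': array([ 9.54997377e-04, -4.07297766e+01, -2.93698561e+01, -1.25932256e-04,
        3.40507526e-03,  1.14943822e-05]), 'eef_pos': array([0.25803499, 0.6231405 , 0.25504912]), 'tcp_rot': array([ 1.95120011e-01,  9.80778766e-01, -1.02377707e-03, -3.81113692e-04]), 'contact_force': array([ 0.73736482,  0.29969034, -0.06939058]), 'wrist_torque': array([-0.02939446, -0.03176709,  0.02624706]), 'finger_force': 0.0, 'opening': 0.9988857889093501}
```

View pics/top0.png

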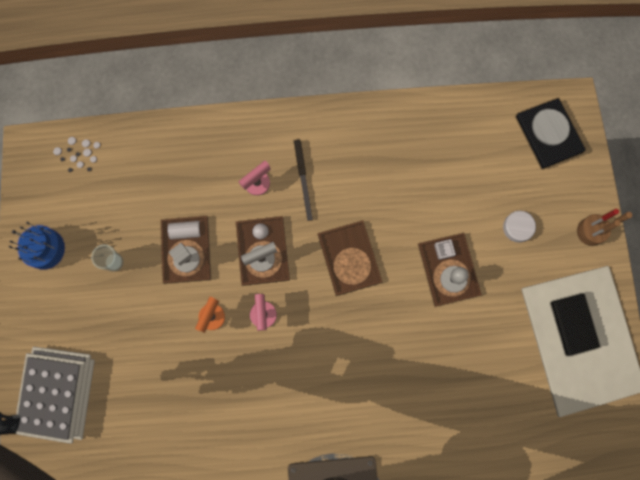

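View pics/scene0.png

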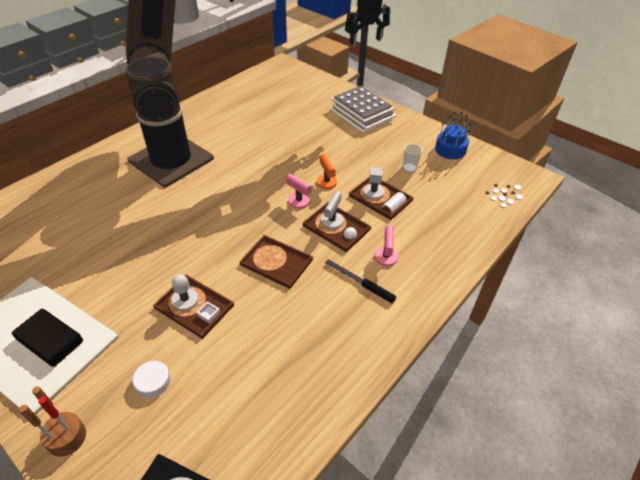

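The picture shows these. Top view: square-head stake (185,255) in the channel tray (187,250); silver bar-head stake (260,253) in the dome tray; bullet-head stake (455,275) in the square tray; spare tray at (350,258). Possible mix-ups for stake_bar are the pink stakes at (258,178) and (263,312) and the orange one at (210,315). The silver one at (260,253) is the one meant. Bystanders: beaker (107,258), tin (520,226), file (303,180).

```bash
cat > m.py <<'E'
from h import *
c=np.load('top.npy',allow_pickle=True).item(); f=c['frame']; hsv=cv2.cvtColor(f,cv2.COLOR_BGR2HSV)
P=cloud(c)
for p in[(350,230),(352,265),(165,250),(400,200),(340,340),(187,250),(260,250),(456,275),(185,258)]:
    print(p,hsv[p[1],p[0]],np.round(P[p[1],p[0]],3))
roi=f[200:330,150:490]
Z=P[...,2]
big=cv2.resize(roi,None,fx=2.3,fy=2.3,interpolation=cv2.INTER_CUBIC)
zz=np.clip(np.nan_to_num(Z[200:330,150:490])/0.09*255,0,255).astype(np.uint8)
zb=cv2.applyColorMap(cv2.resize(zz,(big.shape[1],big.shape[0]),interpolation=cv2.INTER_NEAREST),cv2.COLORMAP_JET)
cv2.imwrite('pics/roi.png',np.vstack([big,zb])[:600,:800])
E
python3 m.py
```

```text
(350, 230) [ 12 130  88] [ 0.6   -0.089  0.012]
(352, 265) [ 14 122 150] [ 0.52  -0.086  0.006]
(165, 250) [ 13 122  67] [ 0.593  0.342 -0.001]
(400, 200) [ 17 110 162] [ 0.664 -0.214  0.001]
(340, 340) [ 17 107 114] [ 0.353 -0.043  0.004]
(187, 250) [ 20  25 124] [0.57  0.273 0.084]
(260, 250) [ 18  26 149] [0.556 0.114 0.088]
(456, 275) [ 19  23 174] [ 0.465 -0.301  0.088]
(185, 258) [ 18  29 107] [0.552 0.278 0.086]
```

View pics/roi.png

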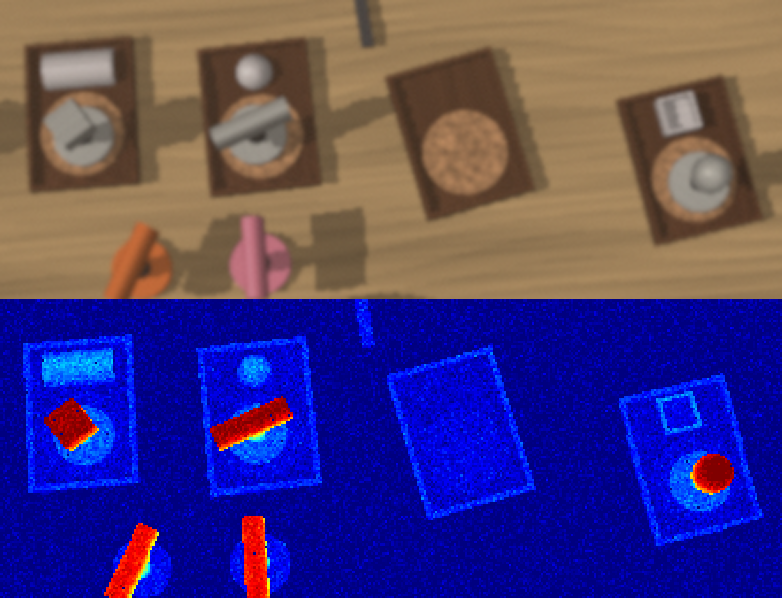

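The close crop confirms the choice. The silver bar stake is in the dome tray, and the pink and orange ones are outside the trays. The depth map shows rims and heads clearly, so I'll measure from those.

```bash
cat > m2.py <<'E'
from h import *
def measure(c,v=True):
    P=cloud(c); Z=np.nan_to_num(P[...,2]); hsv=cv2.cvtColor(c['frame'],cv2.COLOR_BGR2HSV)
    # trays: dark / anything above bench, closed regions in the tray rows
    m=((hsv[...,2]<112)&(hsv[...,1]>60)&(Z<0.02)|((Z>0.009)&(hsv[...,1]<60))).astype(np.uint8)
    out={}
    for n,(x0,x1,s) in dict(channel=(155,220,(183,230)),dome=(230,294,(260,231)),spare=(314,390,None),square=(412,490,(445,250))).items():
        sub=(Z[208:312,x0:x1]>0.0095)&(Z[208:312,x0:x1]<0.019)&(hsv[208:312,x0:x1,2]<110)&(hsv[208:312,x0:x1,1]>60)
        sub=cv2.morphologyEx(sub.astype(np.uint8),cv2.MORPH_CLOSE,np.ones((5,5)))
        k,l,st,_=cv2.connectedComponentsWithStats(sub,connectivity=8); b=1+np.argmax(st[1:,4])
        yy,xx=np.where(l==b)
        Q=onz(c,np.c_[xx+x0,yy+208],0.014)[:,:2]
        (cx,cy),(w,h),a=cv2.minAreaRect((Q*1000).astype(np.float32))
        bx=cv2.boxPoints(((cx,cy),(w,h),a)); e=bx[1]-bx[0]; e2=bx[2]-bx[1]
        L=e if np.linalg.norm(e)>np.linalg.norm(e2) else e2; L=L/np.linalg.norm(L); L*=np.sign(L[0])
        pad=np.array([cx,cy])-20*L
        out[n]=(pad,np.degrees(np.arctan2(L[1],L[0]))); print(n,'size',round(w),round(h),'pad',pad.round(1),'yaw',out[n][1].round(1))
    hm=((Z>0.072)&(Z<0.1)).astype(np.uint8); hm[:200]=0; hm[330:]=0; hm[:,:150]=0; hm[:,490:]=0
    k,l,st,_=cv2.connectedComponentsWithStats(hm)
    for b in range(1,k):
        if st[b,4]<60: continue
        yy,xx=np.where(l==b); q=P[yy,xx]; 
        (cx,cy),(w,h),a=cv2.minAreaRect((q[:,:2]*1000).astype(np.float32))
        print('head px',xx.mean().round(),yy.mean().round(),'n',len(xx),'z',np.percentile(q[:,2],95).round(3),'ctr',round(cx,1),round(cy,1),'mean',(q[:,:2].mean(0)*1000).round(1),'size',round(w),round(h),'ang',round(a,1), 'pix hsv',hsv[yy,xx].mean(0).round())
    return out
if __name__=='__main__':
    measure(np.load('top.npy',allow_pickle=True).item())
E
python3 m2.py
```

```text
channel size 150 111 pad [567.8 292.7] yaw 0.1
dome size 149 110 pad [549.7 115.1] yaw 1.7
spare size 149 118 pad [517.4 -89.4] yaw 11.4
square size 148 112 pad [ 470.3 -309.1] yaw 8.3
head px 180.0 254.0 n 280 z 0.093 ctr 564.0 289.5 mean [562.8 288.4] size 37 35 ang 32.7 pix hsv [ 18.  30. 140.]
head px 258.0 253.0 n 343 z 0.092 ctr 551.1 118.3 mean [549.8 118.2] size 22 76 ang 20.2 pix hsv [ 18.  30. 133.]
head px 460.0 275.0 n 224 z 0.096 ctr 465.8 -311.1 mean [ 464.8 -309.2] size 34 33 ang 71.9 pix hsv [ 18.  28. 138.]
head px 260.0 312.0 n 326 z 0.083 ctr 424.8 123.9 mean [424.4 123.8] size 20 76 ang 88.7 pix hsv [167.  99. 168.]
head px 206.0 314.0 n 305 z 0.083 ctr 429.1 239.6 mean [428.7 239.2] size 20 74 ang 61.1 pix hsv [ 11. 175. 165.]
```

Call:
jog_arm(increments=[{"dx": 0.28, "dy": -0.31, "dz": -0.05, "az": -0.04, "gripper": 1}, {"dx": 0.57, "dy": -0.62, "dz": -0.1, "az": -0.09, "gripper": 1}, {"dx": 0.85, "dy": -0.93, "dz": -0.15, "az": -0.13, "gripper": 1}])

```text
$.increments[0]: bad value
```

Call:
jog_arm(increments=[{"dx": 0.28, "dy": -0.31, "dz": -0.05, "az": -0.04, "gripper": 1}, {"dx": 0.57, "dy": -0.62, "dz": -0.1, "az": -0.09, "gripper": 1}, {"dx": 0.85, "dy": -0.93, "dz": -0.15, "az": -0.13, "gripper": 1}])

```text
$.increments[0]: bad value
```

Call:
jog_arm(increments=[{"dx": 0.28, "dy": -0.31, "dz": -0.05, "az": -0.04, "gripper": 1}, {"dx": 0.57, "dy": -0.62, "dz": -0.1, "az": -0.09, "gripper": 1}, {"dx": 0.85, "dy": -0.93, "dz": -0.15, "az": -0.13, "gripper": 1}, {"dx": 0.85, "dy": -0.93, "dz": -0.15, "az": -0.13, "gripper": 1}, {"dx": 0.85, "dy": -0.93, "dz": -0.15, "az": -0.13, "gripper": 1}])

```text
$.increments[0]: bad value
```

Call:
jog_arm(increments=[{"dx": 0.28, "dy": -0.31, "dz": -0.05, "ax": 0, "ay": 0, "az": -0.04, "gripper": 1}, {"dx": 0.57, "dy": -0.62, "dz": -0.1, "ax": 0, "ay": 0, "az": -0.09, "gripper": 1}, {"dx": 0.85, "dy": -0.93, "dz": -0.15, "ax": 0, "ay": 0, "az": -0.13, "gripper": 1}])

```text
time: 0.4
eef_pos: [0.3592, 0.5124, 0.2378]
tcp_rot: [0.295, 0.956, -0.0, -0.0]
contact_force: [-0.2, 0.2, 0.2]
opening: 1.0
finger_force: 0.0
```

Call:
jog_arm(increments=[{"dx": 0.28, "dy": -0.31, "dz": -0.05, "ax": 0, "ay": 0, "az": -0.04, "gripper": 1}, {"dx": 0.57, "dy": -0.62, "dz": -0.1, "ax": 0, "ay": 0, "az": -0.09, "gripper": 1}, {"dx": 0.85, "dy": -0.93, "dz": -0.15, "ax": 0, "ay": 0, "az": -0.13, "gripper": 1}])

```text
time: 0.7
eef_pos: [0.4601, 0.402, 0.2202]
tcp_rot: [0.391, 0.92, -0.0, -0.0]
contact_force: [1.4, 0.0, -0.5]
opening: 0.996
finger_force: 0.0
```

Call:
jog_arm(increments=[{"dx": 0.28, "dy": -0.31, "dz": -0.05, "ax": 0, "ay": 0, "az": -0.04, "gripper": 1}, {"dx": 0.57, "dy": -0.62, "dz": -0.1, "ax": 0, "ay": 0, "az": -0.09, "gripper": 1}, {"dx": 0.85, "dy": -0.93, "dz": -0.15, "ax": 0, "ay": 0, "az": -0.13, "gripper": 1}, {"dx": 0.85, "dy": -0.93, "dz": -0.15, "ax": 0, "ay": 0, "az": -0.13, "gripper": 1}])

```text
time: 1.1
eef_pos: [0.5641, 0.2874, 0.2013]
tcp_rot: [0.485, 0.875, -0.001, 0.0]
contact_force: [0.0, -0.4, 0.2]
opening: 1.002
finger_force: 0.0
```

```bash
cat > w.py <<'E'
from h import *
import sys
def heads(lo,hi,c):
    P=cloud(c); Z=np.nan_to_num(P[...,2]); m=((Z>lo)&(Z<hi)).astype(np.uint8)
    k,l,st,_=cv2.connectedComponentsWithStats(m)
    for b in range(1,k):
        if st[b,4]<400: continue
        yy,xx=np.where(l==b); q=P[yy,xx]
        r=cv2.minAreaRect((q[:,:2]*1000).astype(np.float32))
        print('px',xx.mean().round(),yy.mean().round(),'n',len(xx),'z',np.percentile(q[:,2],95).round(3),'rect',np.round(r[0],1),np.round(r[1]),round(r[2],1),'mean',(q[:,:2].mean(0)*1000).round(1))
def pad(c):
    P=cloud(c); Z=np.nan_to_num(P[...,2]); h=cv2.cvtColor(c['frame'],cv2.COLOR_BGR2HSV)
    pass
if __name__=='__main__':
    c=cam('wrist'); s=get_state(); print(s['eef_pos'].round(4),s['tcp_rot'].round(3),s['contact_force'].round(1))
    heads(0.074,0.1,c); cv2.imwrite(sys.argv[1],c['frame']); np.save('wrist.npy',c,allow_pickle=True)
E
python3 w.py pics/w1.png
```

```text
[0.5627 0.2893 0.2016] [ 0.484  0.875 -0.001 -0.001] [-0.2  0.6 -0.8]
px 79.0 184.0 n 3738 z 0.079 rect [429.3 241. ] [19. 76.] 60.7 mean [429.  242.5]
px 322.0 239.0 n 3582 z 0.088 rect [564.1 289.7] [34. 34.] 33.7 mean [563.1 291.2]
px 29.0 345.0 n 1468 z 0.079 rect [439.9 124.4] [45. 19.] 0.8 mean [441.5 126.6]
px 186.0 409.0 n 758 z 0.087 rect [550.4 134.3] [11. 48.] 21.5 mean [549.4 142. ]
```

View pics/w1.png

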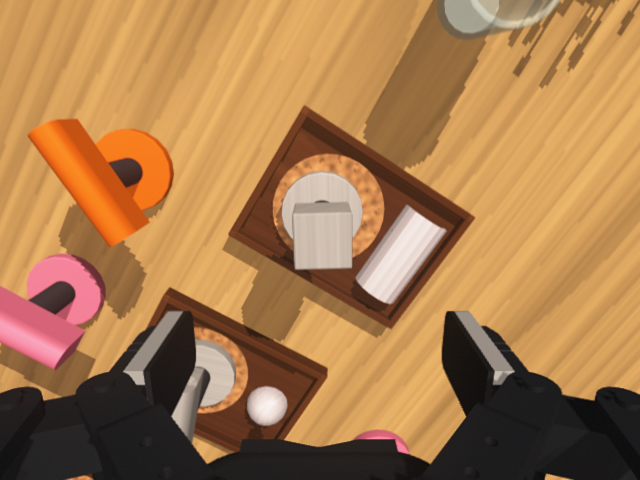

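The wrist view shows the square head at (322,239) in the channel tray. Its position agrees with the top view to about 1 mm, and the fingers line up with its sides. Descending.

Call:
jog_arm(increments=[{"dx": 0.01, "dy": 0.0, "dz": -0.3, "ax": 0, "ay": 0, "az": 0.01, "gripper": 1}, {"dx": 0.01, "dy": 0.0, "dz": -0.65, "ax": 0, "ay": 0, "az": 0.01, "gripper": 1}, {"dx": 0.01, "dy": 0.0, "dz": -0.9, "ax": 0, "ay": 0, "az": 0.01, "gripper": 1}, {"dx": 0.01, "dy": 0.0, "dz": -1, "ax": 0, "ay": 0, "az": 0.01, "gripper": 1}])

```text
time: 1.55
eef_pos: [0.559, 0.2924, 0.0786]
tcp_rot: [0.474, 0.88, -0.003, -0.003]
contact_force: [0.2, 0.1, 0.2]
opening: 1.0
finger_force: 0.0
```

Call:
jog_arm(increments=[{"dx": 0, "dy": 0.0, "dz": -0.06, "ax": 0, "ay": 0, "az": 0, "gripper": 1}, {"dx": 0, "dy": 0.0, "dz": -0.06, "ax": 0, "ay": 0, "az": 0, "gripper": -1}, {"dx": 0, "dy": 0.0, "dz": -0.06, "ax": 0, "ay": 0, "az": 0, "gripper": -1}, {"dx": 0, "dy": 0.0, "dz": -0.06, "ax": 0, "ay": 0, "az": 0, "gripper": -1}, {"dx": 0, "dy": 0.0, "dz": -0.06, "ax": 0, "ay": 0, "az": 0, "gripper": -1}, {"dx": 0, "dy": 0.0, "dz": -0.06, "ax": 0, "ay": 0, "az": 0, "gripper": -1}, {"dx": 0, "dy": 0.0, "dz": -0.06, "ax": 0, "ay": 0, "az": 0, "gripper": -1}, {"dx": 0, "dy": 0.0, "dz": -0.06, "ax": 0, "ay": 0, "az": 0, "gripper": -1}], force=60)

```text
time: 2.35
eef_pos: [0.5634, 0.2924, 0.0777]
tcp_rot: [0.475, 0.88, 0.001, 0.001]
contact_force: [-2.5, -0.9, 6.4]
opening: 0.388
finger_force: 61.2
```

Call:
jog_arm(increments=[{"dx": 0, "dy": 0.0, "dz": 0.05, "ax": 0, "ay": 0, "az": 0, "gripper": -1}, {"dx": 0, "dy": 0.0, "dz": 0.2, "ax": 0, "ay": 0, "az": 0, "gripper": -1}, {"dx": 0, "dy": 0.0, "dz": 0.4, "ax": 0, "ay": 0, "az": 0, "gripper": -1}, {"dx": 0, "dy": 0.0, "dz": 0.6, "ax": 0, "ay": 0, "az": 0, "gripper": -1}, {"dx": 0, "dy": 0.0, "dz": 0.8, "ax": 0, "ay": 0, "az": 0, "gripper": -1}, {"dx": 0, "dy": 0.0, "dz": 0.97, "ax": 0, "ay": 0, "az": 0, "gripper": -1}, {"dx": 0, "dy": 0.0, "dz": 0.97, "ax": 0, "ay": 0, "az": 0, "gripper": -1}])

```text
time: 3.05
eef_pos: [0.5636, 0.2925, 0.1944]
tcp_rot: [0.475, 0.88, 0.002, 0.002]
contact_force: [-0.1, -0.1, -4.9]
opening: 0.389
finger_force: 60.9
```

```bash
cat > p.py <<'E'
from h import *
def pads(c):
    h=cv2.cvtColor(c['frame'],cv2.COLOR_BGR2HSV); Z=np.nan_to_num(cloud(c)[...,2])
    for n,(cx,cy) in dict(spare=(352,265),channel=(186,258),dome=(263,258),square=(452,278)).items():
        m=np.zeros(h.shape[:2],np.uint8); r=26
        s=h[cy-r:cy+r,cx-r:cx+r]; m[cy-r:cy+r,cx-r:cx+r]=((s[...,2]>105)&(Z[cy-r:cy+r,cx-r:cx+r]<0.05))
        m2=cv2.morphologyEx(m,cv2.MORPH_CLOSE,np.ones((3,3)))
        k,l,st,ce=cv2.connectedComponentsWithStats(m2)
        b=max(range(1,k),key=lambda i:st[i,4]); yy,xx=np.where(l==b)
        Q=onz(c,np.c_[xx,yy],0.008)[:,:2]*1000
        hull=cv2.convexHull(Q.astype(np.float32)); o,rad=cv2.minEnclosingCircle(hull)
        print(n,'n',len(xx),'mean',Q.mean(0).round(1),'circle',np.round(o,1),round(rad,1))
if __name__=='__main__':
    pads(np.load('top.npy',allow_pickle=True).item()); s=get_state(); print(s['eef_pos'],s['tcp_rot'].round(3),s['contact_force'],s['opening'])
E
python3 p.py
```

```text
spare n 1133 mean [517.9 -85.4] circle [517.8 -85.5] 43.8
channel n 953 mean [578.8 292.2] circle [583.  301.1] 59.3
dome n 786 mean [551.4 114.1] circle [562.9 118.8] 55.5
square n 956 mean [ 477.1 -301.9] circle [ 482.1 -303.8] 55.5
[0.56358798 0.29246945 0.19442228] [0.475 0.88  0.002 0.002] [-0.08710165 -0.07282856 -4.87950947] 0.388645524829741
```

Call:
jog_arm(increments=[{"dx": -0.01, "dy": -0.08, "dz": 0, "ax": 0, "ay": 0, "az": 0, "gripper": -1}, {"dx": -0.03, "dy": -0.28, "dz": 0, "ax": 0, "ay": 0, "az": 0, "gripper": -1}, {"dx": -0.06, "dy": -0.52, "dz": 0, "ax": 0, "ay": 0, "az": 0, "gripper": -1}, {"dx": -0.1, "dy": -0.78, "dz": 0, "ax": 0, "ay": 0, "az": 0, "gripper": -1}])

```text
time: 3.45
eef_pos: [0.5484, 0.197, 0.1886]
tcp_rot: [0.475, 0.88, -0.002, -0.002]
contact_force: [0.3, -0.2, -6.3]
opening: 0.389
finger_force: 60.8
```

Call:
jog_arm(increments=[{"dx": -0.03, "dy": -0.26, "dz": 0, "ax": 0, "ay": 0, "az": 0, "gripper": -1}, {"dx": -0.06, "dy": -0.52, "dz": 0, "ax": 0, "ay": 0, "az": 0, "gripper": -1}, {"dx": -0.1, "dy": -0.78, "dz": 0, "ax": 0, "ay": 0, "az": 0, "gripper": -1}])

```text
time: 3.75
eef_pos: [0.5363, 0.1031, 0.1889]
tcp_rot: [0.475, 0.88, -0.002, -0.002]
contact_force: [0.9, -0.2, -5.6]
opening: 0.388
finger_force: 60.8
```

Call:
jog_arm(increments=[{"dx": -0.03, "dy": -0.26, "dz": 0, "ax": 0, "ay": 0, "az": 0, "gripper": -1}, {"dx": -0.06, "dy": -0.52, "dz": 0, "ax": 0, "ay": 0, "az": 0, "gripper": -1}, {"dx": -0.1, "dy": -0.78, "dz": 0, "ax": 0, "ay": 0, "az": 0, "gripper": -1}])

```text
time: 4.05
eef_pos: [0.5242, 0.0098, 0.189]
tcp_rot: [0.475, 0.88, -0.001, -0.002]
contact_force: [-0.0, 0.4, -6.2]
opening: 0.387
finger_force: 60.8
```

Call:
jog_arm(increments=[{"dx": -0.03, "dy": -0.26, "dz": 0, "ax": 0, "ay": 0, "az": 0, "gripper": -1}, {"dx": -0.06, "dy": -0.5, "dz": 0, "ax": 0, "ay": 0, "az": 0, "gripper": -1}, {"dx": -0.09, "dy": -0.7, "dz": 0, "ax": 0, "ay": 0, "az": 0, "gripper": -1}, {"dx": -0.1, "dy": -0.78, "dz": 0, "ax": 0, "ay": 0, "az": 0, "gripper": -1}, {"dx": -0.1, "dy": -0.78, "dz": 0, "ax": 0, "ay": 0, "az": 0, "gripper": -1}])

```text
time: 4.55
eef_pos: [0.513, -0.0831, 0.19]
tcp_rot: [0.476, 0.879, -0.0, -0.002]
contact_force: [-0.6, 0.6, -5.7]
opening: 0.389
finger_force: 61.0
```

```bash
python3 - <<'E'
from h import *
s=get_state(); print(s['eef_pos'].round(4),s['tcp_rot'].round(3),s['contact_force'].round(1),s['opening'])
for n in('top','wrist'): cv2.imwrite(f'pics/s1{n}.png',cam(n)['frame'])
a=cv2.imread('pics/s1wrist.png')
cv2.imwrite('pics/s1.png',a)
E
```

```text
[ 0.513  -0.0831  0.19  ] [ 0.476  0.879 -0.    -0.002] [-0.6  0.6 -5.7] 0.38878911287317197
```

View pics/s1.png

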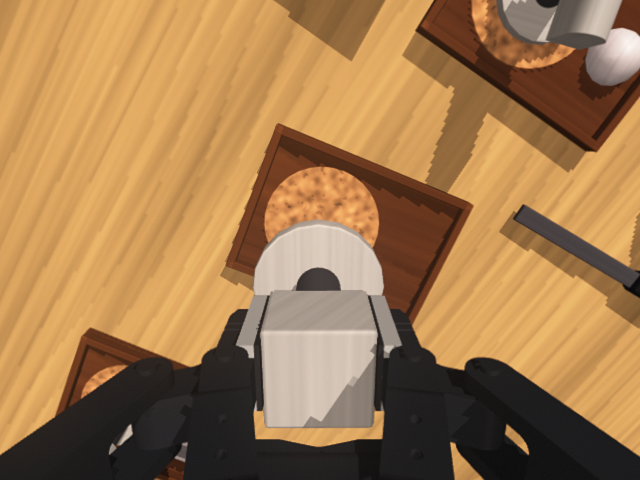

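The wrist picture shows the square stake hanging upright at (320,300). The spare pad is behind it at (322,210). Lowering.

Call:
jog_arm(increments=[{"dx": 0.02, "dy": 0.0, "dz": -0.1, "ax": 0, "ay": 0, "az": 0, "gripper": -1}, {"dx": 0.03, "dy": 0.0, "dz": -0.3, "ax": 0, "ay": 0, "az": 0, "gripper": -1}, {"dx": 0.03, "dy": 0.0, "dz": -0.55, "ax": 0, "ay": 0, "az": 0, "gripper": -1}, {"dx": 0.03, "dy": 0.0, "dz": -0.75, "ax": 0, "ay": 0, "az": 0, "gripper": -1}, {"dx": 0.03, "dy": 0.0, "dz": -0.88, "ax": 0, "ay": 0, "az": 0, "gripper": -1}, {"dx": 0.03, "dy": 0.0, "dz": -0.88, "ax": 0, "ay": 0, "az": 0, "gripper": -1}, {"dx": 0.03, "dy": 0.0, "dz": -0.88, "ax": 0, "ay": 0, "az": 0, "gripper": -1}])

```text
time: 5.35
eef_pos: [0.5182, -0.0815, 0.086]
tcp_rot: [0.474, 0.88, -0.0, -0.0]
contact_force: [0.5, -0.8, -5.5]
opening: 0.39
finger_force: 61.0
```

Call:
jog_arm(increments=[{"dx": 0, "dy": 0.0, "dz": -0.02, "ax": 0, "ay": 0, "az": 0, "gripper": -1}, {"dx": 0, "dy": 0.0, "dz": -0.04, "ax": 0, "ay": 0, "az": 0, "gripper": -1}, {"dx": 0, "dy": 0.0, "dz": -0.04, "ax": 0, "ay": 0, "az": 0, "gripper": -1}])

```text
time: 5.65
eef_pos: [0.5184, -0.0823, 0.0822]
tcp_rot: [0.475, 0.88, 0.0, 0.0]
contact_force: [0.1, -0.3, -5.5]
opening: 0.39
finger_force: 61.1
```

Call:
jog_arm(increments=[{"dx": 0, "dy": -0.01, "dz": -0.02, "ax": 0, "ay": 0, "az": 0, "gripper": -1}, {"dx": 0, "dy": -0.02, "dz": -0.035, "ax": 0, "ay": 0, "az": 0, "gripper": -1}, {"dx": 0, "dy": -0.02, "dz": -0.035, "ax": 0, "ay": 0, "az": 0, "gripper": -1}])

```text
time: 5.95
eef_pos: [0.5184, -0.085, 0.0777]
tcp_rot: [0.475, 0.88, 0.0, 0.0]
contact_force: [0.2, -0.7, -2.9]
opening: 0.388
finger_force: 61.4
```

Call:
jog_arm(increments=[{"dx": 0, "dy": 0, "dz": -0.01, "ax": 0, "ay": 0, "az": 0, "gripper": -1}, {"dx": 0, "dy": 0, "dz": -0.01, "ax": 0, "ay": 0, "az": 0, "gripper": -1}, {"dx": 0, "dy": 0, "dz": -0.01, "ax": 0, "ay": 0, "az": 0, "gripper": 0.2}, {"dx": 0, "dy": 0, "dz": -0.01, "ax": 0, "ay": 0, "az": 0, "gripper": 1}, {"dx": 0, "dy": 0, "dz": -0.01, "ax": 0, "ay": 0, "az": 0, "gripper": 1}, {"dx": 0, "dy": 0, "dz": -0.01, "ax": 0, "ay": 0, "az": 0, "gripper": 1}, {"dx": 0, "dy": 0, "dz": -0.01, "ax": 0, "ay": 0, "az": 0, "gripper": 1}])

```text
time: 6.65
eef_pos: [0.5182, -0.0847, 0.0763]
tcp_rot: [0.475, 0.88, 0.0, 0.0]
contact_force: [0.7, 0.3, 0.0]
opening: 0.994
finger_force: 0.0
```

Call:
jog_arm(increments=[{"dx": 0, "dy": 0, "dz": 0.2, "ax": 0, "ay": 0, "az": 0, "gripper": 1}, {"dx": 0, "dy": 0, "dz": 0.5, "ax": 0, "ay": 0, "az": 0, "gripper": 1}, {"dx": 0, "dy": 0, "dz": 0.8, "ax": 0, "ay": 0, "az": 0, "gripper": 1}, {"dx": 0, "dy": 0, "dz": 1, "ax": 0, "ay": 0, "az": 0, "gripper": 1}, {"dx": 0, "dy": 0, "dz": 1, "ax": 0, "ay": 0, "az": 0, "gripper": 1}])

```text
time: 7.15
eef_pos: [0.5206, -0.0855, 0.201]
tcp_rot: [0.475, 0.88, 0.001, 0.005]
contact_force: [0.0, -0.8, 0.2]
opening: 1.002
finger_force: 0.0
```

```bash
python3 w.py pics/w2.png
```

```text
[ 0.5193 -0.0851  0.1983] [0.475 0.88  0.    0.002] [-0.9  0.2 -1.4]
px 571.0 13.0 n 1206 z 0.087 rect [561.   86.4] [21. 14.] 26.7 mean [560.1  85.1]
px 314.0 243.0 n 3578 z 0.088 rect [519.1 -87.8] [34. 35.] 33.6 mean [518.1 -86.3]
```

View pics/w2.png

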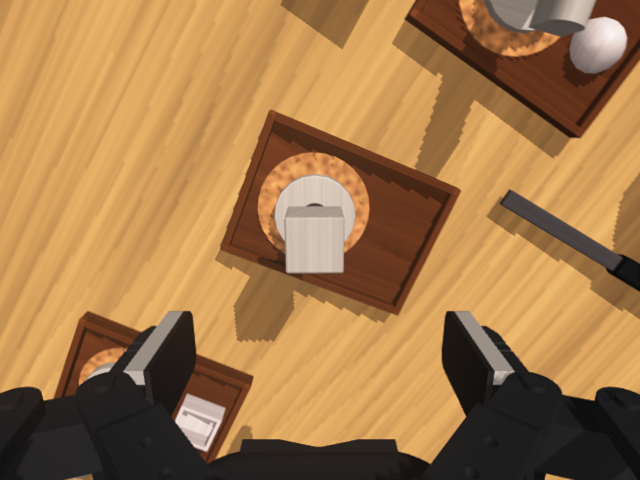

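The square stake stands upright in the middle of the spare pad, with its foot at (315,212) on the cork. Next the bar.

Call:
jog_arm(increments=[{"dx": 0.04, "dy": 0.28, "dz": 0, "ax": 0, "ay": 0, "az": -0.02, "gripper": 1}, {"dx": 0.09, "dy": 0.57, "dz": 0, "ax": 0, "ay": 0, "az": -0.05, "gripper": 1}, {"dx": 0.13, "dy": 0.85, "dz": 0, "ax": 0, "ay": 0, "az": -0.07, "gripper": 1}])

```text
time: 7.5
eef_pos: [0.5327, 0.0184, 0.194]
tcp_rot: [0.524, 0.852, -0.001, -0.002]
contact_force: [0.2, -0.0, -0.4]
opening: 0.999
finger_force: 0.0
```

Call:
jog_arm(increments=[{"dx": 0.04, "dy": 0.28, "dz": 0, "ax": 0, "ay": 0, "az": -0.02, "gripper": 1}, {"dx": 0.09, "dy": 0.57, "dz": 0, "ax": 0, "ay": 0, "az": -0.05, "gripper": 1}, {"dx": 0.13, "dy": 0.85, "dz": 0, "ax": 0, "ay": 0, "az": -0.07, "gripper": 1}, {"dx": 0.13, "dy": 0.85, "dz": 0, "ax": 0, "ay": 0, "az": -0.07, "gripper": 1}, {"dx": 0.13, "dy": 0.85, "dz": 0, "ax": 0, "ay": 0, "az": -0.07, "gripper": 1}])

```text
time: 8.0
eef_pos: [0.5483, 0.1197, 0.1942]
tcp_rot: [0.568, 0.823, -0.001, -0.001]
contact_force: [-0.3, 0.1, -0.2]
opening: 0.997
finger_force: 0.0
```

```bash
python3 w.py pics/w3.png; python3 - <<'E'
from h import *
c=np.load('wrist.npy',allow_pickle=True).item(); P=cloud(c); Z=np.nan_to_num(P[...,2])
h=cv2.cvtColor(c['frame'],cv2.COLOR_BGR2HSV)
# channel-tray cork pad is empty now: cork in wrist view
m=((h[...,1]>120)&(h[...,2]>150)&(Z>0.004)&(Z<0.0125)&(P[...,0]>.5)&(P[...,0]<.63)&(P[...,1]>.23)&(P[...,1]<.35)).astype(np.uint8)
m=cv2.morphologyEx(m,cv2.MORPH_OPEN,np.ones((5,5)));m=cv2.morphologyEx(m,cv2.MORPH_CLOSE,np.ones((9,9)))
n,l,st,ce=cv2.connectedComponentsWithStats(m)
for b in range(1,n):
  if st[b,4]>500: yy,xx=np.where(l==b); Q=onz(c,np.c_[xx,yy],.008)[:,:2]*1000; print(st[b],Q.mean(0),cv2.minEnclosingCircle(Q.astype(np.float32)))
E
```

```text
[0.5485 0.119  0.1945] [ 0.568  0.823 -0.001 -0.001] [1.3 0.4 0.1]
px 112.0 159.0 n 4238 z 0.079 rect [423.7 124.2] [18. 77.] 89.7 mean [423.9 124.7]
px 324.0 248.0 n 4507 z 0.087 rect [551.2 117.7] [20. 77.] 19.5 mean [550.1 120.3]
px 590.0 343.0 n 2694 z 0.079 rect [732.6 116.7] [18. 77.] 35.2 mean [729.5 118.7]
[ 383    0  123   52 4855] [576.38537304 269.65577114] ((572.41162109375, 279.43365478515625), 39.532840728759766)
```

Call:
jog_arm(increments=[{"dx": 0.02, "dy": -0.01, "dz": -0.3, "ax": 0, "ay": 0, "az": -0.01, "gripper": 1}, {"dx": 0.02, "dy": -0.01, "dz": -0.6, "ax": 0, "ay": 0, "az": -0.01, "gripper": 1}, {"dx": 0.02, "dy": -0.01, "dz": -0.85, "ax": 0, "ay": 0, "az": -0.01, "gripper": 1}, {"dx": 0.02, "dy": -0.01, "dz": -0.98, "ax": 0, "ay": 0, "az": -0.01, "gripper": 1}, {"dx": 0.02, "dy": -0.01, "dz": -0.98, "ax": 0, "ay": 0, "az": -0.01, "gripper": 1}])

```text
time: 8.55
eef_pos: [0.5496, 0.117, 0.0757]
tcp_rot: [0.576, 0.818, -0.002, -0.002]
contact_force: [-0.8, -0.1, -0.6]
opening: 1.0
finger_force: 0.0
```

Call:
jog_arm(increments=[{"dx": 0, "dy": 0, "dz": 0, "ax": 0, "ay": 0, "az": 0, "gripper": -1}, {"dx": 0, "dy": 0, "dz": 0, "ax": 0, "ay": 0, "az": 0, "gripper": -1}, {"dx": 0, "dy": 0, "dz": 0, "ax": 0, "ay": 0, "az": 0, "gripper": -1}, {"dx": 0, "dy": 0, "dz": 0, "ax": 0, "ay": 0, "az": 0, "gripper": -1}, {"dx": 0, "dy": 0, "dz": 0, "ax": 0, "ay": 0, "az": 0, "gripper": -1}, {"dx": 0, "dy": 0, "dz": 0, "ax": 0, "ay": 0, "az": 0, "gripper": -1}, {"dx": 0, "dy": 0, "dz": 0, "ax": 0, "ay": 0, "az": 0, "gripper": -1}, {"dx": 0, "dy": 0, "dz": 0, "ax": 0, "ay": 0, "az": 0, "gripper": -1}, {"dx": 0, "dy": 0, "dz": 0, "ax": 0, "ay": 0, "az": 0, "gripper": -1}], force=60)

```text
time: 9.45
eef_pos: [0.5523, 0.1181, 0.0799]
tcp_rot: [0.575, 0.818, 0.0, 0.0]
contact_force: [-2.3, -0.2, 5.2]
opening: 0.22
finger_force: 60.0
```

Call:
jog_arm(increments=[{"dx": 0, "dy": 0.0, "dz": 0.05, "ax": 0, "ay": 0, "az": 0, "gripper": -1}, {"dx": 0, "dy": 0.0, "dz": 0.2, "ax": 0, "ay": 0, "az": 0, "gripper": -1}, {"dx": 0, "dy": 0.0, "dz": 0.4, "ax": 0, "ay": 0, "az": 0, "gripper": -1}, {"dx": 0, "dy": 0.0, "dz": 0.6, "ax": 0, "ay": 0, "az": 0, "gripper": -1}, {"dx": 0, "dy": 0.0, "dz": 0.8, "ax": 0, "ay": 0, "az": 0, "gripper": -1}, {"dx": 0, "dy": 0.0, "dz": 0.97, "ax": 0, "ay": 0, "az": 0, "gripper": -1}, {"dx": 0, "dy": 0.0, "dz": 0.97, "ax": 0, "ay": 0, "az": 0, "gripper": -1}])

```text
time: 10.15
eef_pos: [0.553, 0.1184, 0.1976]
tcp_rot: [0.575, 0.818, 0.002, 0.002]
contact_force: [-0.4, 0.2, -4.6]
opening: 0.224
finger_force: 59.2
```

```bash
python3 - <<'E'
from h import *
from m2 import measure
c=cam('top'); np.save('top.npy',c,allow_pickle=True)
measure(c)
f=c['frame'][195:325,140:340]; cv2.imwrite('pics/t2.png',cv2.resize(f,None,fx=4,fy=4,interpolation=cv2.INTER_CUBIC))
s=get_state(); print(s['eef_pos'],s['contact_force'],s['opening'])
E
python3 p.py
```

```text
channel size 151 95 pad [566.6 300.2] yaw 1.7
dome size 40 150 pad [548.9  72. ] yaw -8.6
spare size 148 111 pad [516.5 -86.1] yaw 11.4
square size 150 112 pad [ 471.5 -309.1] yaw 8.1
head px 354.0 259.0 n 273 z 0.092 ctr 520.2 -87.4 mean [519.1 -86.7] size 35 35 ang 32.7 pix hsv [ 18.  30. 133.]
head px 460.0 275.0 n 228 z 0.095 ctr 465.2 -310.2 mean [ 464.8 -309. ] size 35 33 ang 40.6 pix hsv [ 18.  29. 124.]
head px 201.0 321.0 n 127 z 0.084 ctr 420.6 245.1 mean [415.2 250. ] size 18 54 ang 60.4 pix hsv [ 11. 173. 183.]
[0.55196345 0.11823343 0.19550557] [ 0.48243557  0.6782212  -3.91943931] 0.22047520283603067
spare n 812 mean [510.7 -81.6] circle [516.8 -85.1] 43.7
channel n 1282 mean [578.3 295.6] circle [583.3 299.9] 59.7
dome n 71 mean [582.   57.2] circle [572.8  59.4] 36.4
square n 997 mean [ 477.3 -302.2] circle [ 481.1 -302.5] 55.9
[0.55196345 0.11823343 0.19550557] [0.575 0.818 0.001 0.001] [ 0.48243557  0.6782212  -3.91943931] 0.22047520283603067
```

View pics/t2.png

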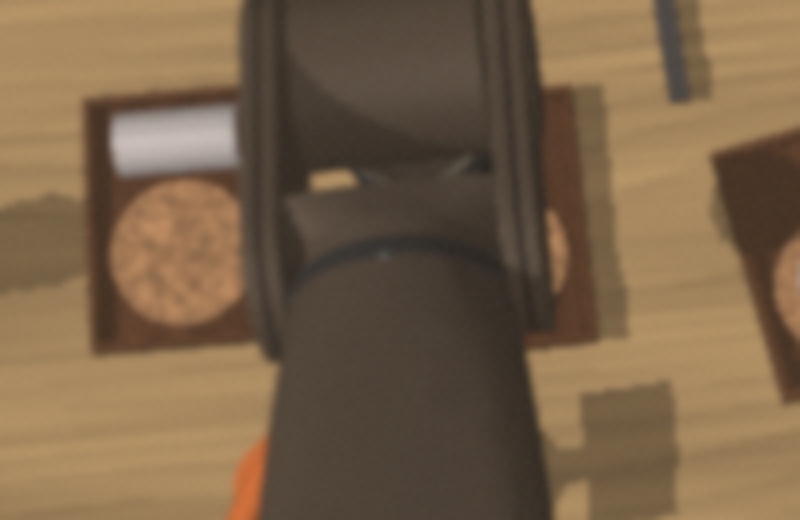

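```bash
python3 - <<'E'
from h import *
c=np.load('top.npy',allow_pickle=True).item()
k=lambda u,v:(140+u/4-.375,195+v/4-.375)
print(onz(c,[k(182,253),k(110,253),k(182,180),k(182,327)],.008).round(4))
E
```

```text
[[0.5683 0.2934 0.008 ]
 [0.5718 0.3352 0.008 ]
 [0.6111 0.2916 0.008 ]
 [0.5254 0.2953 0.008 ]]
```

The top crop shows the empty cork pad of the channel tray at crop pixel (182,253). That is world (568,293) mm, matching the rim estimate.

Call:
jog_arm(increments=[{"dx": 0.01, "dy": 0.08, "dz": 0, "ax": 0, "ay": 0, "az": 0, "gripper": -1}, {"dx": 0.02, "dy": 0.26, "dz": 0, "ax": 0, "ay": 0, "az": 0, "gripper": -1}, {"dx": 0.05, "dy": 0.5, "dz": 0, "ax": 0, "ay": 0, "az": 0, "gripper": -1}, {"dx": 0.07, "dy": 0.73, "dz": 0, "ax": 0, "ay": 0, "az": 0, "gripper": -1}])

```text
time: 10.6
eef_pos: [0.5589, 0.2069, 0.1922]
tcp_rot: [0.575, 0.818, -0.001, -0.002]
contact_force: [-0.1, -0.9, -4.0]
opening: 0.223
finger_force: 59.1
```

Call:
jog_arm(increments=[{"dx": 0.02, "dy": 0.24, "dz": 0, "ax": 0, "ay": 0, "az": 0, "gripper": -1}, {"dx": 0.05, "dy": 0.48, "dz": 0, "ax": 0, "ay": 0, "az": 0, "gripper": -1}, {"dx": 0.06, "dy": 0.66, "dz": 0, "ax": 0, "ay": 0, "az": 0, "gripper": -1}, {"dx": 0.07, "dy": 0.73, "dz": 0, "ax": 0, "ay": 0, "az": 0, "gripper": -1}, {"dx": 0.07, "dy": 0.73, "dz": 0, "ax": 0, "ay": 0, "az": 0, "gripper": -1}, {"dx": 0.07, "dy": 0.73, "dz": 0, "ax": 0, "ay": 0, "az": 0, "gripper": -1}])

```text
time: 11.2
eef_pos: [0.568, 0.2927, 0.1937]
tcp_rot: [0.575, 0.818, -0.001, -0.001]
contact_force: [0.4, -0.3, -4.4]
opening: 0.225
finger_force: 59.0
```

Call:
jog_arm(increments=[{"dx": 0.01, "dy": 0.0, "dz": -0.1, "ax": 0, "ay": 0, "az": 0, "gripper": -1}, {"dx": 0.01, "dy": 0.0, "dz": -0.3, "ax": 0, "ay": 0, "az": 0, "gripper": -1}, {"dx": 0.01, "dy": 0.0, "dz": -0.55, "ax": 0, "ay": 0, "az": 0, "gripper": -1}, {"dx": 0.01, "dy": 0.0, "dz": -0.77, "ax": 0, "ay": 0, "az": 0, "gripper": -1}, {"dx": 0.01, "dy": 0.0, "dz": -0.9, "ax": 0, "ay": 0, "az": 0, "gripper": -1}, {"dx": 0.01, "dy": 0.0, "dz": -0.9, "ax": 0, "ay": 0, "az": 0, "gripper": -1}, {"dx": 0.01, "dy": 0.0, "dz": -0.9, "ax": 0, "ay": 0, "az": 0, "gripper": -1}])

```text
time: 11.9
eef_pos: [0.5703, 0.293, 0.0875]
tcp_rot: [0.575, 0.818, 0.0, 0.0]
contact_force: [0.5, 0.3, -4.0]
opening: 0.226
finger_force: 59.0
```

Call:
jog_arm(increments=[{"dx": 0, "dy": 0.0, "dz": -0.01, "ax": 0, "ay": 0, "az": 0, "gripper": -1}, {"dx": 0, "dy": 0.0, "dz": -0.03, "ax": 0, "ay": 0, "az": 0, "gripper": -1}, {"dx": 0, "dy": 0.0, "dz": -0.03, "ax": 0, "ay": 0, "az": 0, "gripper": -1}, {"dx": 0, "dy": 0.0, "dz": -0.03, "ax": 0, "ay": 0, "az": 0, "gripper": -1}])

```text
time: 12.3
eef_pos: [0.5699, 0.2935, 0.084]
tcp_rot: [0.575, 0.818, 0.0, 0.0]
contact_force: [0.1, 0.1, -3.7]
opening: 0.218
finger_force: 59.0
```

Call:
jog_arm(increments=[{"dx": 0, "dy": 0.0, "dz": -0.015, "ax": 0, "ay": 0, "az": 0, "gripper": -1}, {"dx": 0, "dy": 0.0, "dz": -0.025, "ax": 0, "ay": 0, "az": 0, "gripper": -1}, {"dx": 0, "dy": 0.0, "dz": -0.025, "ax": 0, "ay": 0, "az": 0, "gripper": -1}])

```text
time: 12.6
eef_pos: [0.5695, 0.2933, 0.0801]
tcp_rot: [0.575, 0.818, -0.0, -0.0]
contact_force: [0.2, 0.5, -4.0]
opening: 0.223
finger_force: 59.0
```

Call:
jog_arm(increments=[{"dx": 0, "dy": 0.0, "dz": -0.01, "ax": 0, "ay": 0, "az": 0, "gripper": -1}, {"dx": 0, "dy": 0.0, "dz": -0.017, "ax": 0, "ay": 0, "az": 0, "gripper": -1}, {"dx": 0, "dy": 0.0, "dz": -0.017, "ax": 0, "ay": 0, "az": 0, "gripper": -1}])

```text
time: 12.9
eef_pos: [0.5697, 0.2934, 0.08]
tcp_rot: [0.575, 0.818, -0.0, -0.0]
contact_force: [-5.0, -1.6, 5.1]
opening: 0.223
finger_force: 60.4
```

Call:
jog_arm(increments=[{"dx": 0, "dy": 0, "dz": 0.008, "ax": 0, "ay": 0, "az": 0, "gripper": -1}, {"dx": 0, "dy": 0, "dz": 0.008, "ax": 0, "ay": 0, "az": 0, "gripper": -0.3}, {"dx": 0, "dy": 0, "dz": 0.008, "ax": 0, "ay": 0, "az": 0, "gripper": 0.2}, {"dx": 0, "dy": 0, "dz": 0.008, "ax": 0, "ay": 0, "az": 0, "gripper": 1}, {"dx": 0, "dy": 0, "dz": 0.008, "ax": 0, "ay": 0, "az": 0, "gripper": 1}, {"dx": 0, "dy": 0, "dz": 0.008, "ax": 0, "ay": 0, "az": 0, "gripper": 1}, {"dx": 0, "dy": 0, "dz": 0.008, "ax": 0, "ay": 0, "az": 0, "gripper": 1}])

```text
time: 13.6
eef_pos: [0.5698, 0.2934, 0.0794]
tcp_rot: [0.575, 0.818, 0.0, 0.0]
contact_force: [-0.3, -0.4, -0.5]
opening: 0.998
finger_force: 0.0
```

Call:
jog_arm(increments=[{"dx": 0, "dy": 0, "dz": 0.2, "ax": 0, "ay": 0, "az": 0, "gripper": 1}, {"dx": 0, "dy": 0, "dz": 0.5, "ax": 0, "ay": 0, "az": 0, "gripper": 1}, {"dx": 0, "dy": 0, "dz": 0.8, "ax": 0, "ay": 0, "az": 0, "gripper": 1}, {"dx": 0, "dy": 0, "dz": 1, "ax": 0, "ay": 0, "az": 0, "gripper": 1}, {"dx": 0, "dy": 0, "dz": 1, "ax": 0, "ay": 0, "az": 0, "gripper": 1}])

```text
time: 14.1
eef_pos: [0.5722, 0.2942, 0.205]
tcp_rot: [0.575, 0.818, 0.004, 0.003]
contact_force: [0.0, 0.3, 0.3]
opening: 1.0
finger_force: 0.0
```

```bash
python3 w.py pics/w4.png
```

```text
[0.5709 0.2938 0.202 ] [0.575 0.818 0.002 0.002] [-1.2 -0.1 -1. ]
px 312.0 237.0 n 4202 z 0.087 rect [569. 293.] [20. 77.] 19.6 mean [568.2 295.6]
px 65.0 239.0 n 3340 z 0.079 rect [429.1 240.9] [19. 77.] 61.3 mean [429.  242.7]
px 29.0 386.0 n 735 z 0.079 rect [426.1 126.9] [50. 14.] 0.5 mean [423.1 129.8]
```

View pics/w4.png

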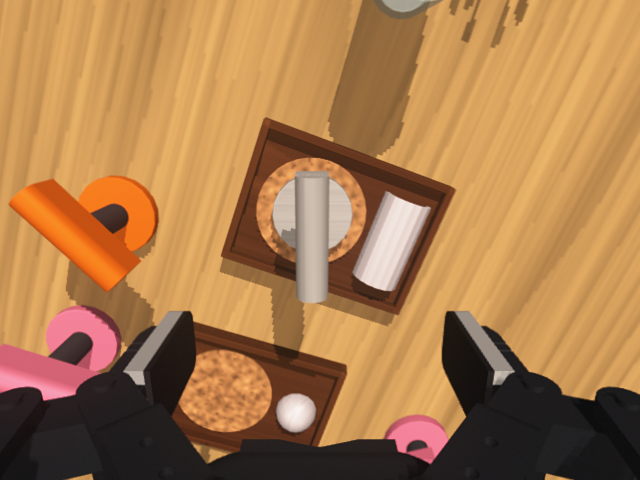

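The bar stake stands centred on the channel tray's pad, with its foot at (312,212). Next the bullet-head stake.

Call:
jog_arm(increments=[{"dx": -0.06, "dy": -0.33, "dz": 0, "ax": 0, "ay": 0, "az": 0, "gripper": 1}, {"dx": -0.12, "dy": -0.67, "dz": 0, "ax": 0, "ay": 0, "az": 0, "gripper": 1}, {"dx": -0.175, "dy": -1, "dz": 0, "ax": 0, "ay": 0, "az": 0, "gripper": 1}])

```text
time: 14.45
eef_pos: [0.547, 0.1721, 0.1968]
tcp_rot: [0.575, 0.818, -0.001, -0.001]
contact_force: [0.5, -0.4, 0.5]
opening: 1.0
finger_force: 0.0
```

Call:
jog_arm(increments=[{"dx": -0.06, "dy": -0.33, "dz": 0, "ax": 0, "ay": 0, "az": 0, "gripper": 1}, {"dx": -0.12, "dy": -0.67, "dz": 0, "ax": 0, "ay": 0, "az": 0, "gripper": 1}, {"dx": -0.175, "dy": -1, "dz": 0, "ax": 0, "ay": 0, "az": 0, "gripper": 1}])

```text
time: 14.75
eef_pos: [0.526, 0.0519, 0.1971]
tcp_rot: [0.575, 0.818, -0.001, -0.002]
contact_force: [1.1, -0.2, -0.3]
opening: 1.004
finger_force: 0.0
```

Call:
jog_arm(increments=[{"dx": -0.06, "dy": -0.33, "dz": 0, "ax": 0, "ay": 0, "az": 0, "gripper": 1}, {"dx": -0.12, "dy": -0.67, "dz": 0, "ax": 0, "ay": 0, "az": 0, "gripper": 1}, {"dx": -0.175, "dy": -1, "dz": 0, "ax": 0, "ay": 0, "az": 0, "gripper": 1}])

```text
time: 15.05
eef_pos: [0.5051, -0.0679, 0.1972]
tcp_rot: [0.575, 0.818, -0.0, -0.002]
contact_force: [-0.2, -0.6, -0.0]
opening: 0.997
finger_force: 0.0
```

Call:
jog_arm(increments=[{"dx": -0.06, "dy": -0.33, "dz": 0, "ax": 0, "ay": 0, "az": 0, "gripper": 1}, {"dx": -0.12, "dy": -0.67, "dz": 0, "ax": 0, "ay": 0, "az": 0, "gripper": 1}, {"dx": -0.175, "dy": -1, "dz": 0, "ax": 0, "ay": 0, "az": 0, "gripper": 1}])

```text
time: 15.35
eef_pos: [0.4842, -0.1877, 0.1972]
tcp_rot: [0.575, 0.818, -0.0, -0.002]
contact_force: [1.2, -0.8, -0.3]
opening: 1.003
finger_force: 0.0
```

Call:
jog_arm(increments=[{"dx": -0.06, "dy": -0.33, "dz": 0, "ax": 0, "ay": 0, "az": 0, "gripper": 1}, {"dx": -0.12, "dy": -0.67, "dz": 0, "ax": 0, "ay": 0, "az": 0, "gripper": 1}, {"dx": -0.175, "dy": -1, "dz": 0, "ax": 0, "ay": 0, "az": 0, "gripper": 1}, {"dx": -0.175, "dy": -1, "dz": 0, "ax": 0, "ay": 0, "az": 0, "gripper": 1}, {"dx": -0.175, "dy": -1, "dz": 0, "ax": 0, "ay": 0, "az": 0, "gripper": 1}])

```text
time: 15.85
eef_pos: [0.4637, -0.3066, 0.1973]
tcp_rot: [0.576, 0.818, 0.0, -0.002]
contact_force: [1.0, -0.6, 0.0]
opening: 1.002
finger_force: 0.0
```

```bash
python3 w.py pics/w5.png; python3 - <<'E'
from h import *
from m2 import measure
c=cam('top'); np.save('top.npy',c,allow_pickle=True)
P=cloud(c);f=c['frame'][225:290,235:290]; cv2.imwrite('pics/t3.png',cv2.resize(f,None,fx=8,fy=8,interpolation=cv2.INTER_CUBIC))
w=np.load('wrist.npy',allow_pickle=True).item();P=cloud(w);Z=np.nan_to_num(P[...,2])
for lo,hi in((.062,.075),(.091,.1)):
  m=(Z>lo)&(Z<hi)&(P[...,1]<-.25); q=P[m]; print(lo,m.sum(),q.mean(0),cv2.minEnclosingCircle((q[:,:2]*1000).astype(np.float32)))
E
```

```text
[ 0.464  -0.3058  0.1975] [ 0.575  0.818  0.    -0.002] [-0.5  0.  -0.2]
px 320.0 252.0 n 2770 z 0.092 rect [ 465.3 -311.7] [35. 34.] 45.4 mean [ 464.3 -308.9]
0.062 285 [ 0.46070982 -0.29849484  0.06870453] ((464.30511474609375, -308.70794677734375), 17.265758514404297)
0.091 515 [ 0.46546383 -0.3119608   0.09195843] ((465.6551513671875, -311.6305847167969), 9.804490089416504)
```

View pics/t3.png

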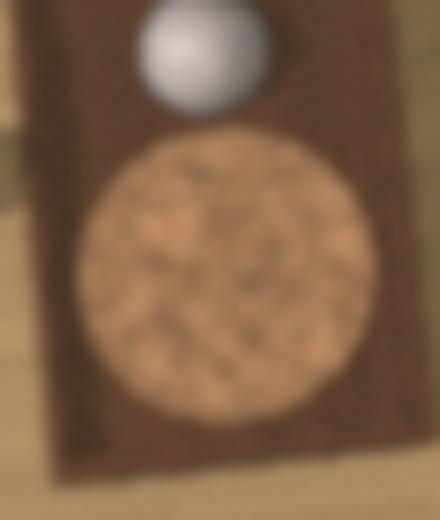

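The top crop shows the dome tray's pad, now empty, centred at crop pixel (227,275). The bullet head is at (465.5,-311) mm.

Call:
jog_arm(increments=[{"dx": 0.01, "dy": -0.04, "dz": -0.25, "ax": 0, "ay": 0, "az": 0, "gripper": 1}, {"dx": 0.01, "dy": -0.04, "dz": -0.55, "ax": 0, "ay": 0, "az": 0, "gripper": 1}, {"dx": 0.01, "dy": -0.04, "dz": -0.85, "ax": 0, "ay": 0, "az": 0, "gripper": 1}, {"dx": 0.01, "dy": -0.04, "dz": -1, "ax": 0, "ay": 0, "az": 0, "gripper": 1}, {"dx": 0.01, "dy": -0.04, "dz": -1, "ax": 0, "ay": 0, "az": 0, "gripper": 1}])

```text
time: 16.45
eef_pos: [0.4642, -0.3079, 0.0754]
tcp_rot: [0.574, 0.819, 0.001, -0.004]
contact_force: [0.7, 0.1, 0.5]
opening: 1.002
finger_force: 0.0
```

Call:
jog_arm(increments=[{"dx": 0, "dy": 0, "dz": -0.03, "ax": 0, "ay": 0, "az": 0, "gripper": 1}, {"dx": 0, "dy": 0, "dz": -0.03, "ax": 0, "ay": 0, "az": 0, "gripper": -1}, {"dx": 0, "dy": 0, "dz": -0.03, "ax": 0, "ay": 0, "az": 0, "gripper": -1}, {"dx": 0, "dy": 0, "dz": -0.03, "ax": 0, "ay": 0, "az": 0, "gripper": -1}, {"dx": 0, "dy": 0, "dz": -0.03, "ax": 0, "ay": 0, "az": 0, "gripper": -1}, {"dx": 0, "dy": 0, "dz": -0.03, "ax": 0, "ay": 0, "az": 0, "gripper": -1}, {"dx": 0, "dy": 0, "dz": -0.03, "ax": 0, "ay": 0, "az": 0, "gripper": -1}, {"dx": 0, "dy": 0, "dz": -0.03, "ax": 0, "ay": 0, "az": 0, "gripper": -1}], force=70)

```text
time: 17.25
eef_pos: [0.4667, -0.3123, 0.0772]
tcp_rot: [0.575, 0.818, -0.0, 0.001]
contact_force: [-0.8, 0.8, 6.1]
opening: 0.4
finger_force: 70.7
```

Call:
jog_arm(increments=[{"dx": 0, "dy": 0.0, "dz": 0.05, "ax": 0, "ay": 0, "az": 0, "gripper": -1}, {"dx": 0, "dy": 0.0, "dz": 0.2, "ax": 0, "ay": 0, "az": 0, "gripper": -1}, {"dx": 0, "dy": 0.0, "dz": 0.4, "ax": 0, "ay": 0, "az": 0, "gripper": -1}, {"dx": 0, "dy": 0.0, "dz": 0.6, "ax": 0, "ay": 0, "az": 0, "gripper": -1}, {"dx": 0, "dy": 0.0, "dz": 0.8, "ax": 0, "ay": 0, "az": 0, "gripper": -1}, {"dx": 0, "dy": 0.0, "dz": 0.99, "ax": 0, "ay": 0, "az": 0, "gripper": -1}, {"dx": 0, "dy": 0.0, "dz": 0.99, "ax": 0, "ay": 0, "az": 0, "gripper": -1}])

```text
time: 17.95
eef_pos: [0.4669, -0.3124, 0.1973]
tcp_rot: [0.575, 0.818, -0.0, 0.003]
contact_force: [0.8, -0.8, -3.1]
opening: 0.396
finger_force: 70.5
```

```bash
python3 - <<'E'
from h import *
c=np.load('top.npy',allow_pickle=True).item()
print(onz(c,[(262.9,258.9)],.008)); s=get_state(); print(s['eef_pos'],s['contact_force'],s['opening'])
cv2.imwrite('pics/w6.png',cam('wrist')['frame'])
E
```

```text
[[0.55075268 0.1151028  0.008     ]]
[ 0.46686113 -0.31240025  0.19726508] [ 0.81404438 -0.81732387 -3.14850838] 0.39562333673240885
```

View pics/w6.png

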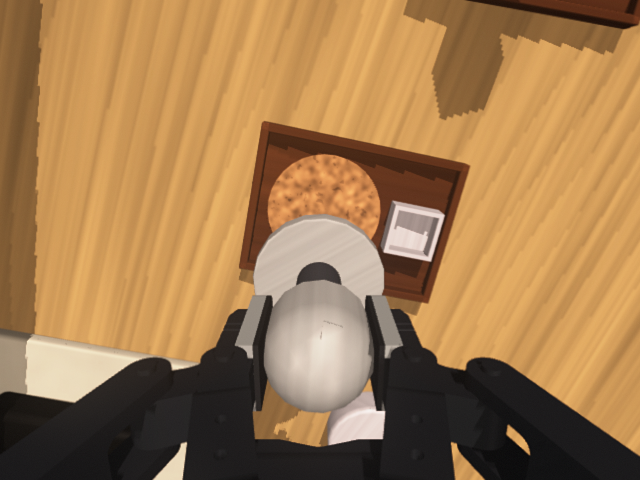

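The bullet stake hangs upright in the grip, with its foot at (318,265). Carrying it to the dome tray.

Call:
jog_arm(increments=[{"dx": 0.02, "dy": 0.1, "dz": 0, "ax": 0, "ay": 0, "az": 0, "gripper": -1}, {"dx": 0.06, "dy": 0.33, "dz": 0, "ax": 0, "ay": 0, "az": 0, "gripper": -1}, {"dx": 0.12, "dy": 0.6, "dz": 0, "ax": 0, "ay": 0, "az": 0, "gripper": -1}, {"dx": 0.175, "dy": 0.89, "dz": 0, "ax": 0, "ay": 0, "az": 0, "gripper": -1}])

```text
time: 18.4
eef_pos: [0.4857, -0.2023, 0.1917]
tcp_rot: [0.575, 0.818, 0.0, -0.003]
contact_force: [0.8, -0.6, -3.6]
opening: 0.395
finger_force: 70.4
```

Call:
jog_arm(increments=[{"dx": 0.06, "dy": 0.3, "dz": 0, "ax": 0, "ay": 0, "az": 0, "gripper": -1}, {"dx": 0.12, "dy": 0.6, "dz": 0, "ax": 0, "ay": 0, "az": 0, "gripper": -1}, {"dx": 0.175, "dy": 0.89, "dz": 0, "ax": 0, "ay": 0, "az": 0, "gripper": -1}])

```text
time: 18.7
eef_pos: [0.5064, -0.095, 0.1918]
tcp_rot: [0.575, 0.818, -0.0, -0.003]
contact_force: [0.3, 0.0, -3.5]
opening: 0.4
finger_force: 70.4
```

Call:
jog_arm(increments=[{"dx": 0.06, "dy": 0.3, "dz": 0, "ax": 0, "ay": 0, "az": 0, "gripper": -1}, {"dx": 0.12, "dy": 0.6, "dz": 0, "ax": 0, "ay": 0, "az": 0, "gripper": -1}, {"dx": 0.175, "dy": 0.89, "dz": 0, "ax": 0, "ay": 0, "az": 0, "gripper": -1}])

```text
time: 19.0
eef_pos: [0.5272, 0.0115, 0.1918]
tcp_rot: [0.575, 0.818, -0.001, -0.002]
contact_force: [-0.2, 0.1, -3.7]
opening: 0.393
finger_force: 70.4
```

Call:
jog_arm(increments=[{"dx": 0.06, "dy": 0.29, "dz": 0, "ax": 0, "ay": 0, "az": 0, "gripper": -1}, {"dx": 0.11, "dy": 0.57, "dz": 0, "ax": 0, "ay": 0, "az": 0, "gripper": -1}, {"dx": 0.16, "dy": 0.8, "dz": 0, "ax": 0, "ay": 0, "az": 0, "gripper": -1}, {"dx": 0.175, "dy": 0.89, "dz": 0, "ax": 0, "ay": 0, "az": 0, "gripper": -1}, {"dx": 0.175, "dy": 0.89, "dz": 0, "ax": 0, "ay": 0, "az": 0, "gripper": -1}, {"dx": 0.175, "dy": 0.89, "dz": 0, "ax": 0, "ay": 0, "az": 0, "gripper": -1}])

```text
time: 19.6
eef_pos: [0.5489, 0.1154, 0.1931]
tcp_rot: [0.575, 0.818, -0.001, -0.001]
contact_force: [0.4, -0.2, -3.7]
opening: 0.399
finger_force: 70.5
```

Call:
jog_arm(increments=[{"dx": 0.01, "dy": -0.01, "dz": -0.1, "ax": 0, "ay": 0, "az": 0, "gripper": -1}, {"dx": 0.01, "dy": -0.01, "dz": -0.3, "ax": 0, "ay": 0, "az": 0, "gripper": -1}, {"dx": 0.01, "dy": -0.01, "dz": -0.55, "ax": 0, "ay": 0, "az": 0, "gripper": -1}, {"dx": 0.01, "dy": -0.01, "dz": -0.77, "ax": 0, "ay": 0, "az": 0, "gripper": -1}, {"dx": 0.01, "dy": -0.01, "dz": -0.89, "ax": 0, "ay": 0, "az": 0, "gripper": -1}, {"dx": 0.01, "dy": -0.01, "dz": -0.92, "ax": 0, "ay": 0, "az": 0, "gripper": -1}, {"dx": 0.01, "dy": -0.01, "dz": -0.92, "ax": 0, "ay": 0, "az": 0, "gripper": -1}, {"dx": 0.01, "dy": -0.01, "dz": -0.92, "ax": 0, "ay": 0, "az": 0, "gripper": -1}])

```text
time: 20.4
eef_pos: [0.5524, 0.1143, 0.0857]
tcp_rot: [0.575, 0.818, 0.001, 0.001]
contact_force: [1.4, -0.2, -3.7]
opening: 0.394
finger_force: 70.4
```

Call:
jog_arm(increments=[{"dx": 0, "dy": 0.0, "dz": -0.015, "ax": 0, "ay": 0, "az": 0, "gripper": -1}, {"dx": 0, "dy": 0.0, "dz": -0.03, "ax": 0, "ay": 0, "az": 0, "gripper": -1}, {"dx": 0, "dy": 0.0, "dz": -0.03, "ax": 0, "ay": 0, "az": 0, "gripper": -1}])

```text
time: 20.7
eef_pos: [0.5512, 0.1146, 0.0809]
tcp_rot: [0.575, 0.818, 0.0, 0.0]
contact_force: [-0.3, 0.6, -4.2]
opening: 0.396
finger_force: 70.5
```

Call:
jog_arm(increments=[{"dx": 0, "dy": 0.0, "dz": -0.015, "ax": 0, "ay": 0, "az": 0, "gripper": -1}, {"dx": 0, "dy": 0.0, "dz": -0.03, "ax": 0, "ay": 0, "az": 0, "gripper": -1}, {"dx": 0, "dy": 0.0, "dz": -0.03, "ax": 0, "ay": 0, "az": 0, "gripper": -1}])

```text
time: 21.0
eef_pos: [0.5513, 0.1146, 0.0773]
tcp_rot: [0.575, 0.818, 0.0, -0.0]
contact_force: [-0.6, 0.8, -1.0]
opening: 0.398
finger_force: 70.7
```

In contact with the pad. I'll release, lift, then head back to the square stake.

Call:
jog_arm(increments=[{"dx": 0, "dy": 0, "dz": -0.006, "ax": 0, "ay": 0, "az": 0, "gripper": -1}, {"dx": 0, "dy": 0, "dz": -0.006, "ax": 0, "ay": 0, "az": 0, "gripper": 0}, {"dx": 0, "dy": 0, "dz": -0.006, "ax": 0, "ay": 0, "az": 0, "gripper": 0.3}, {"dx": 0, "dy": 0, "dz": -0.006, "ax": 0, "ay": 0, "az": 0, "gripper": 1}, {"dx": 0, "dy": 0, "dz": -0.006, "ax": 0, "ay": 0, "az": 0, "gripper": 1}, {"dx": 0, "dy": 0, "dz": -0.006, "ax": 0, "ay": 0, "az": 0, "gripper": 1}, {"dx": 0, "dy": 0, "dz": -0.006, "ax": 0, "ay": 0, "az": 0, "gripper": 1}])

```text
time: 21.7
eef_pos: [0.5512, 0.1145, 0.0762]
tcp_rot: [0.575, 0.818, 0.0, 0.0]
contact_force: [0.3, 0.2, -0.6]
opening: 0.998
finger_force: 0.0
```

Call:
jog_arm(increments=[{"dx": 0, "dy": 0, "dz": 0.2, "ax": 0, "ay": 0, "az": 0, "gripper": 1}, {"dx": 0, "dy": 0, "dz": 0.5, "ax": 0, "ay": 0, "az": 0, "gripper": 1}, {"dx": 0, "dy": 0, "dz": 0.8, "ax": 0, "ay": 0, "az": 0, "gripper": 1}, {"dx": 0, "dy": 0, "dz": 1, "ax": 0, "ay": 0, "az": 0, "gripper": 1}, {"dx": 0, "dy": 0, "dz": 1, "ax": 0, "ay": 0, "az": 0, "gripper": 1}])

```text
time: 22.2
eef_pos: [0.5538, 0.1146, 0.2013]
tcp_rot: [0.575, 0.818, 0.003, 0.004]
contact_force: [0.4, -0.5, 0.2]
opening: 1.006
finger_force: 0.0
```

```bash
python3 w.py pics/w7.png
```

```text
[0.5523 0.1146 0.1985] [0.575 0.818 0.001 0.002] [ 0.1 -0.1 -0.5]
px 105.0 149.0 n 4110 z 0.079 rect [423.7 124. ] [18. 77.] 89.7 mean [423.8 124.5]
px 313.0 238.0 n 2741 z 0.092 rect [550.4 114.8] [35. 34.] 43.6 mean [549.5 117.5]
px 579.0 324.0 n 2729 z 0.079 rect [733.  115.9] [18. 78.] 35.3 mean [730.5 117.6]
```

View pics/w7.png

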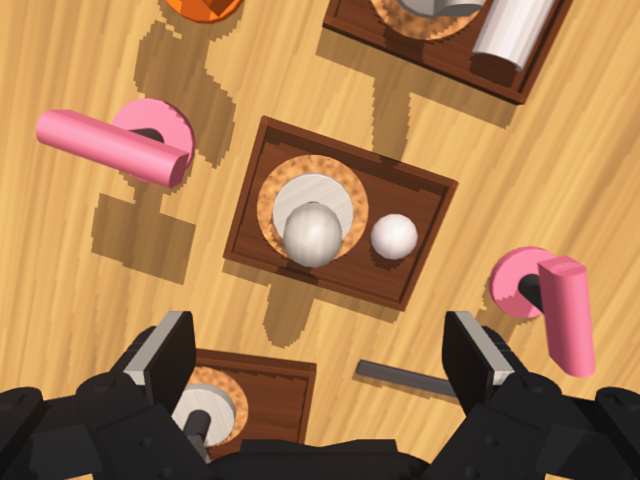

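The bullet stake stands centred on the dome tray's pad, with its foot at (313,212). Now the square stake.

Call:
jog_arm(increments=[{"dx": -0.04, "dy": -0.28, "dz": 0, "ax": 0, "ay": 0, "az": 0.02, "gripper": 1}, {"dx": -0.09, "dy": -0.56, "dz": 0, "ax": 0, "ay": 0, "az": 0.05, "gripper": 1}, {"dx": -0.135, "dy": -0.84, "dz": 0, "ax": 0, "ay": 0, "az": 0.075, "gripper": 1}])

```text
time: 22.55
eef_pos: [0.5334, 0.0131, 0.1939]
tcp_rot: [0.525, 0.851, -0.001, -0.002]
contact_force: [0.5, 0.3, -0.0]
opening: 0.999
finger_force: 0.0
```

Call:
jog_arm(increments=[{"dx": -0.04, "dy": -0.28, "dz": 0, "ax": 0, "ay": 0, "az": 0.02, "gripper": 1}, {"dx": -0.09, "dy": -0.56, "dz": 0, "ax": 0, "ay": 0, "az": 0.05, "gripper": 1}, {"dx": -0.135, "dy": -0.84, "dz": 0, "ax": 0, "ay": 0, "az": 0.075, "gripper": 1}, {"dx": -0.135, "dy": -0.84, "dz": 0, "ax": 0, "ay": 0, "az": 0.075, "gripper": 1}, {"dx": -0.135, "dy": -0.84, "dz": 0, "ax": 0, "ay": 0, "az": 0.075, "gripper": 1}])

```text
time: 23.05
eef_pos: [0.5178, -0.0872, 0.1944]
tcp_rot: [0.476, 0.879, 0.0, -0.002]
contact_force: [0.9, 0.2, 0.1]
opening: 0.998
finger_force: 0.0
```

```bash
python3 w.py pics/w8.png; python3 - <<'E'
from h import *
c=cam('top'); np.save('top.npy',c,allow_pickle=True)
f=c['frame'][240:315,410:490]; cv2.imwrite('pics/t4.png',cv2.resize(f,None,fx=7,fy=7,interpolation=cv2.INTER_CUBIC))
E
```

```text
[ 0.518  -0.0865  0.1947] [ 0.475  0.88   0.    -0.001] [-0.2  0.8 -0. ]
px 322.0 248.0 n 3747 z 0.088 rect [519.1 -87.7] [34. 34.] 33.4 mean [518.1 -86.2]
```

View pics/t4.png

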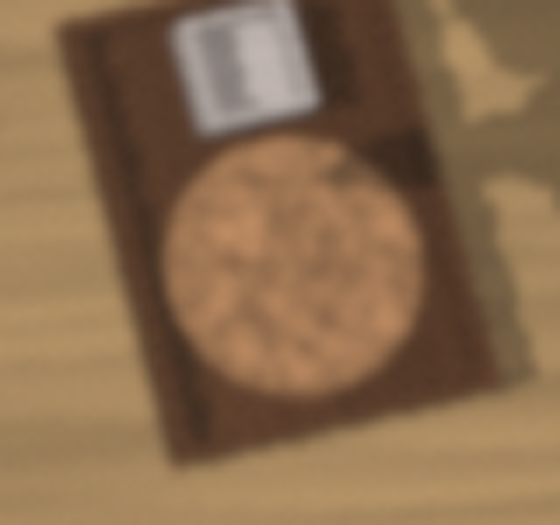

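The empty pad of the square tray is centred at crop pixel (293,265). Descending on the square stake, which is aligned at 33.4°.

Call:
jog_arm(increments=[{"dx": 0.01, "dy": -0.01, "dz": -0.25, "ax": 0, "ay": 0, "az": 0, "gripper": 1}, {"dx": 0.01, "dy": -0.01, "dz": -0.55, "ax": 0, "ay": 0, "az": 0, "gripper": 1}, {"dx": 0.01, "dy": -0.01, "dz": -0.85, "ax": 0, "ay": 0, "az": 0, "gripper": 1}, {"dx": 0.01, "dy": -0.01, "dz": -0.99, "ax": 0, "ay": 0, "az": 0, "gripper": 1}, {"dx": 0.01, "dy": -0.01, "dz": -0.99, "ax": 0, "ay": 0, "az": 0, "gripper": 1}])

```text
time: 23.65
eef_pos: [0.5174, -0.086, 0.0738]
tcp_rot: [0.474, 0.88, -0.0, -0.004]
contact_force: [-0.6, 1.2, -0.3]
opening: 0.999
finger_force: 0.0
```

Call:
jog_arm(increments=[{"dx": 0, "dy": 0, "dz": 0, "ax": 0, "ay": 0, "az": 0, "gripper": -1}, {"dx": 0, "dy": 0, "dz": 0, "ax": 0, "ay": 0, "az": 0, "gripper": -1}, {"dx": 0, "dy": 0, "dz": 0, "ax": 0, "ay": 0, "az": 0, "gripper": -1}, {"dx": 0, "dy": 0, "dz": 0, "ax": 0, "ay": 0, "az": 0, "gripper": -1}, {"dx": 0, "dy": 0, "dz": 0, "ax": 0, "ay": 0, "az": 0, "gripper": -1}, {"dx": 0, "dy": 0, "dz": 0, "ax": 0, "ay": 0, "az": 0, "gripper": -1}, {"dx": 0, "dy": 0, "dz": 0, "ax": 0, "ay": 0, "az": 0, "gripper": -1}, {"dx": 0, "dy": 0, "dz": 0, "ax": 0, "ay": 0, "az": 0, "gripper": -1}], force=60)

```text
time: 24.45
eef_pos: [0.5209, -0.0887, 0.0791]
tcp_rot: [0.475, 0.88, 0.0, 0.001]
contact_force: [-1.6, 0.2, 6.9]
opening: 0.387
finger_force: 61.2
```

Call:
jog_arm(increments=[{"dx": 0, "dy": 0.0, "dz": 0.05, "ax": 0, "ay": 0, "az": 0, "gripper": -1}, {"dx": 0, "dy": 0.0, "dz": 0.2, "ax": 0, "ay": 0, "az": 0, "gripper": -1}, {"dx": 0, "dy": 0.0, "dz": 0.4, "ax": 0, "ay": 0, "az": 0, "gripper": -1}, {"dx": 0, "dy": 0.0, "dz": 0.6, "ax": 0, "ay": 0, "az": 0, "gripper": -1}, {"dx": 0, "dy": 0.0, "dz": 0.7, "ax": 0, "ay": 0, "az": 0, "gripper": -1}, {"dx": 0, "dy": 0.0, "dz": 0.7, "ax": 0, "ay": 0, "az": 0, "gripper": -1}])

```text
time: 25.05
eef_pos: [0.5205, -0.0884, 0.1626]
tcp_rot: [0.475, 0.88, 0.0, 0.001]
contact_force: [0.4, -0.2, -5.5]
opening: 0.39
finger_force: 60.9
```

```bash
python3 - <<'E'
from h import *
c=np.load('top.npy',allow_pickle=True).item()
print(onz(c,[(451.4,277.4)],.008)); s=get_state(); print(s['eef_pos'],s['contact_force'],s['opening'])
E
```

```text
[[ 0.47116797 -0.30920854  0.008     ]]
[ 0.52045627 -0.08844792  0.16257008] [ 0.4131331  -0.23377469 -5.45116103] 0.38995967872369575
```

Call:
jog_arm(increments=[{"dx": -0.02, "dy": -0.1, "dz": 0, "ax": 0, "ay": 0, "az": 0, "gripper": -1}, {"dx": -0.07, "dy": -0.34, "dz": 0, "ax": 0, "ay": 0, "az": 0, "gripper": -1}, {"dx": -0.13, "dy": -0.62, "dz": 0, "ax": 0, "ay": 0, "az": 0, "gripper": -1}, {"dx": -0.2, "dy": -0.92, "dz": 0, "ax": 0, "ay": 0, "az": 0, "gripper": -1}])

```text
time: 25.45
eef_pos: [0.4942, -0.1994, 0.159]
tcp_rot: [0.474, 0.88, -0.0, -0.002]
contact_force: [-0.2, -0.4, -6.5]
opening: 0.39
finger_force: 60.8
```

Call:
jog_arm(increments=[{"dx": -0.07, "dy": -0.3, "dz": 0, "ax": 0, "ay": 0, "az": 0, "gripper": -1}, {"dx": -0.13, "dy": -0.6, "dz": 0, "ax": 0, "ay": 0, "az": 0, "gripper": -1}, {"dx": -0.18, "dy": -0.83, "dz": 0, "ax": 0, "ay": 0, "az": 0, "gripper": -1}, {"dx": -0.2, "dy": -0.92, "dz": 0, "ax": 0, "ay": 0, "az": 0, "gripper": -1}, {"dx": -0.2, "dy": -0.92, "dz": 0, "ax": 0, "ay": 0, "az": 0, "gripper": -1}, {"dx": -0.2, "dy": -0.92, "dz": 0, "ax": 0, "ay": 0, "az": 0, "gripper": -1}])

```text
time: 26.05
eef_pos: [0.4712, -0.3081, 0.16]
tcp_rot: [0.475, 0.88, 0.001, -0.002]
contact_force: [0.8, 0.0, -5.8]
opening: 0.389
finger_force: 61.0
```

Call:
jog_arm(increments=[{"dx": 0, "dy": -0.01, "dz": -0.1, "ax": 0, "ay": 0, "az": 0, "gripper": -1}, {"dx": 0, "dy": -0.01, "dz": -0.3, "ax": 0, "ay": 0, "az": 0, "gripper": -1}, {"dx": 0, "dy": -0.01, "dz": -0.5, "ax": 0, "ay": 0, "az": 0, "gripper": -1}, {"dx": 0, "dy": -0.01, "dz": -0.61, "ax": 0, "ay": 0, "az": 0, "gripper": -1}, {"dx": 0, "dy": -0.01, "dz": -0.64, "ax": 0, "ay": 0, "az": 0, "gripper": -1}, {"dx": 0, "dy": -0.01, "dz": -0.64, "ax": 0, "ay": 0, "az": 0, "gripper": -1}, {"dx": 0, "dy": -0.01, "dz": -0.64, "ax": 0, "ay": 0, "az": 0, "gripper": -1}])

```text
time: 26.75
eef_pos: [0.4728, -0.3107, 0.0858]
tcp_rot: [0.475, 0.88, -0.0, 0.001]
contact_force: [-0.0, 0.4, -5.9]
opening: 0.391
finger_force: 60.9
```

Call:
jog_arm(increments=[{"dx": 0, "dy": 0.0, "dz": -0.015, "ax": 0, "ay": 0, "az": 0, "gripper": -1}, {"dx": 0, "dy": 0.0, "dz": -0.025, "ax": 0, "ay": 0, "az": 0, "gripper": -1}, {"dx": 0, "dy": 0.0, "dz": -0.025, "ax": 0, "ay": 0, "az": 0, "gripper": -1}])

```text
time: 27.05
eef_pos: [0.472, -0.3104, 0.082]
tcp_rot: [0.475, 0.88, -0.0, 0.0]
contact_force: [-0.1, 0.4, -5.6]
opening: 0.391
finger_force: 60.9
```

Call:
jog_arm(increments=[{"dx": 0, "dy": 0.0, "dz": -0.015, "ax": 0, "ay": 0, "az": 0, "gripper": -1}, {"dx": 0, "dy": 0.0, "dz": -0.028, "ax": 0, "ay": 0, "az": 0, "gripper": -1}, {"dx": 0, "dy": 0.0, "dz": -0.028, "ax": 0, "ay": 0, "az": 0, "gripper": -1}])

```text
time: 27.35
eef_pos: [0.4721, -0.3105, 0.0792]
tcp_rot: [0.475, 0.88, -0.0, -0.0]
contact_force: [-2.4, 0.5, -0.6]
opening: 0.391
finger_force: 61.7
```

Call:
jog_arm(increments=[{"dx": 0, "dy": 0, "dz": 0, "ax": 0, "ay": 0, "az": 0, "gripper": -1}, {"dx": 0, "dy": 0, "dz": 0, "ax": 0, "ay": 0, "az": 0, "gripper": 0}, {"dx": 0, "dy": 0, "dz": 0, "ax": 0, "ay": 0, "az": 0, "gripper": 0.3}, {"dx": 0, "dy": 0, "dz": 0, "ax": 0, "ay": 0, "az": 0, "gripper": 1}, {"dx": 0, "dy": 0, "dz": 0, "ax": 0, "ay": 0, "az": 0, "gripper": 1}, {"dx": 0, "dy": 0, "dz": 0, "ax": 0, "ay": 0, "az": 0, "gripper": 1}, {"dx": 0, "dy": 0, "dz": 0, "ax": 0, "ay": 0, "az": 0, "gripper": 1}])

```text
time: 28.05
eef_pos: [0.472, -0.3103, 0.0783]
tcp_rot: [0.475, 0.88, -0.0, 0.0]
contact_force: [-0.1, -1.0, -0.6]
opening: 1.001
finger_force: 0.0
```

Call:
jog_arm(increments=[{"dx": 0, "dy": 0, "dz": 0.2, "ax": 0, "ay": 0, "az": 0, "gripper": 1}, {"dx": 0, "dy": 0, "dz": 0.5, "ax": 0, "ay": 0, "az": 0, "gripper": 1}, {"dx": 0, "dy": 0, "dz": 0.8, "ax": 0, "ay": 0, "az": 0, "gripper": 1}, {"dx": 0, "dy": 0, "dz": 1, "ax": 0, "ay": 0, "az": 0, "gripper": 1}, {"dx": 0, "dy": 0, "dz": 1, "ax": 0, "ay": 0, "az": 0, "gripper": 1}, {"dx": 0, "dy": 0, "dz": 1, "ax": 0, "ay": 0, "az": 0, "gripper": 1}])

```text
time: 28.65
eef_pos: [0.472, -0.3103, 0.1984]
tcp_rot: [0.475, 0.88, -0.0, 0.0]
contact_force: [-0.3, 1.1, -0.9]
opening: 0.999
finger_force: 0.0
```

```bash
python3 w.py pics/w9.png; python3 - <<'E'
from h import *
from m2 import measure
measure(cam('top')); cv2.imwrite('pics/s9.png',cam('scene')['frame'])
E
```

```text
[ 0.4714 -0.3098  0.1971] [ 0.475  0.88   0.    -0.001] [ 0.3 -0.5 -0.8]
px 318.0 242.0 n 3651 z 0.088 rect [ 470.4 -309.7] [34. 34.] 33.5 mean [ 469.4 -308.3]
channel size 148 110 pad [567.3 292.3] yaw 0.1
dome size 148 110 pad [549.3 115. ] yaw 1.8
spare size 148 109 pad [516.5 -86. ] yaw 11.5
square size 62 138 pad [ 495.7 -251.7] yaw -23.4
head px 178.0 252.0 n 362 z 0.091 ctr 569.1 293.5 mean [567.3 292.2] size 23 78 ang 20.0 pix hsv [ 18.  31. 138.]
head px 260.0 253.0 n 219 z 0.096 ctr 550.6 115.0 mean [549.  114.1] size 34 34 ang 46.8 pix hsv [ 18.  31. 142.]
head px 260.0 311.0 n 320 z 0.084 ctr 424.6 124.3 mean [424.7 123.9] size 20 76 ang 89.2 pix hsv [165.  99. 181.]
head px 206.0 314.0 n 303 z 0.084 ctr 428.9 239.2 mean [428.8 239.2] size 21 74 ang 61.3 pix hsv [ 11. 175. 177.]
```

View pics/s9.png

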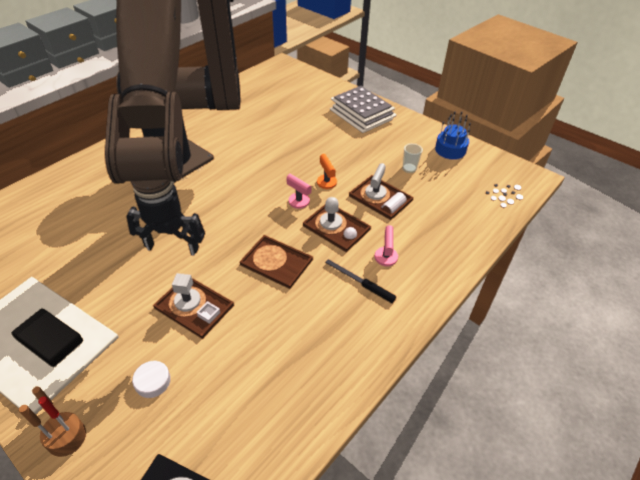

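The scene view shows all three stakes upright in their own trays: square (182,295), bullet (333,215), bar (377,185). Each is within about 2 mm of its pad centre. Beaker, tin and file are undisturbed, and the gripper is clear.

```bash
python3 -c "
from plant import job
print(job.sign_off())"
```

```text
the job is handed in; nothing more can be done
None
```

The job is handed in (no verdict was returned): by the last camera check, all three stakes stood upright within about 2 mm of the centre of their own pads, the square stake had stood on the spare pad on the way, and the beaker, tin and file looked unmoved.

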